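# Pack the strap jig and start the press

### The arm

A 6-joint arm with a two-finger parallel gripper is mounted at the origin on the work surface. World frame = base frame: x ahead of the robot, y to its left, z up, the work surface at z = 0. Lengths are in m, angles in rad, forces in N, time in s.
With the tool pointing down it reaches from about 0.425 to 0.95 m from the base axis. Payload 3.5 kg.
Tool frame: the origin (TCP) lies at the very end of the fingers, on their centre line; the grasp point (between the pads) lies behind it (ctrl.grasp_offset is the z of the grasp point in the tool frame, in m); z points along the fingers, x is the direction in which the jaws open and shut, and the axes are right-handed (so a half turn about z gives the same grasp; the last joint's range is limited). The gripper opens to 85 mm and grips with 20 to 120 N. Pads are 22 mm wide; open, the fingers measure 114 mm over their backs; the gripper's body (76 mm by 85 mm) begins 54 mm behind the grasp point. The pads swing forward as they close: fully open they stand 13 mm farther back than shut.
Start: joints at [1.127, 0.286, 1.577, -0, 1.279, -0.15], TCP at [0.195, 0.646, 0.231] pointing down, gripper open.
Joint ranges: [-2.77, 2.77], [-0.9, 2.22], [0.21, 2.48], [-1.53, 4.67], [0.24, 2.81], [-2.84, 2.84]. Speed limits (rad/s): [2.79, 2.79, 3.14, 3.14, 3.14, 3.14].

### API

Orientations are given as a unit quaternion [x, y, z, w].
In Python, from plant import ctrl gives the robot as it stands.
- The arm moves only by the shell command python3 -m jog 'ROWS' [FORCE]. ROWS is JSON, a list of rows, each an object with "grip": the closure, from 0 (fully open) to 1 (shut); "xyz": the shift along the tool's x, y, z in m, a list of three; "dr": the turn, a rotation vector about the tool's x, y, z in rad, a list of three. A call has 1 to 12 rows; each row is the pose to reach, as a shift and turn from the pose commanded when the call began, along the tool's axes at that moment; what a row does not reach only later rows make up. A row lasts 1/12 s, in which the tool goes at most 41.7 mm and 7.16 degrees, less where a joint would pass 70% of its speed; a pose out of reach is approached as far as the arm can. A call with a gripper value outside its range is refused whole. The fingers move at their own pace and stop on an object; FORCE is the grip in N (left out, the last holds). Time passes only in rows, so rows that repeat a pose let the fingers close. It gives the time, the measured TCP pose, the force and the opening at its end, in the units of the state.
- ctrl.get_state(): the state, without advancing time (a new reading comes with each control period).
- ctrl.read_camera(name): name is "side" or "top" or "wrist"; returns the picture (480x640x3 uint8, red, green, blue); there is no depth.
- ctrl.get_calibration(name): a dict with "mtx" (3x3 intrinsics, pixels), "R" (3x3) and "t" (3): a world point X has camera coordinates R X + t; the wrist camera has in their place "hand_eye" (4x4, takes a point from camera to tool coordinates, whose origin is the TCP and whose axes are the tool frame's). Camera axes: x right, y down, z forward; pixel columns grow to the right and rows downward; lengths in m; the calibration is good to about 2 mm. A picture is of the moment at which its call begins: read the wrist's pose just before it. get_calibration takes no time and is no camera call.
- ctrl.sign_off(): hands the job in, once; it reports no verdict.
The state is a dict: "time": time; "qpos": joint angles; "dq": joint speeds; "joint_efforts": joint torques, N m; "eef_pos": TCP position; "tcp_rot": TCP orientation; "contact_force": force on the tool from outside, world axes, zero at the start; "wrist_torque": the same for the moment, N m; "opening": opening from 0.0 (shut) to 1.0 (fully open).
Only numpy, scipy, OpenCV 4.12 (cv2) and the standard library are available. Lean on these libraries where they do the work, as an engineer would, in place of code of your own. Each camera call takes 0.05 s, during which the arm holds its last target.

### The job

Pack the gap in the sloping strap jig snugly: stand in it, side by side, the two of the three plastic packers whose thicknesses together take up the gap, gently and without forcing, fully down on the bed and centred, and leave the third standing on the table. Then flip the red guard up and over until it stays open, and press the green start button beneath it fully down. Leave the thread cone, jar and folding rule where they are.

Things in the scene. Friction and masses are not known exactly. Their poses are not given: they have to be found in the camera images.
- jig: Sloping jig bolted down. Origin at table height under gap; x level from its front to its back, z up. Foot plate 100 mm wide, x -55 to 60 mm. The bed (90 mm wide) rises to +x at 30 degrees; the aluminium front stop on it is 38 mm wide, 44 mm high off the bed. Gap open at both y ends, its top edges rounded 5 to 6 mm. The two right packers leave 4 mm of play.
- gap (a point): Foot of the front stop's inner face on the bed, mid-width, 50 mm above the table. x runs 30 degrees up the slope from the front stop to the size stop, y level across, z square to the bed (30 degrees from vertical, leaning to the jig's front). Gap: x = 0 to 42, 50 or 56 mm by the mounted stop; bed at z = 0. Packers go in along -z, thickness along x, width along y, so the tool leans 30 degrees.
- stop_green: Size stop with a green head, 38 mm wide, sloping as the bed, top 44 mm off it (140 mm above table), on a steel foot 96 x 80 mm, bolted down. Origin: centre of the foot's underside; axes as the jig's. If mounted (origin at x = 110 mm, y = 0 in the jig's frame) it makes a 42 mm gap; else parked 200 mm behind the jig's origin, 130 mm aside, unused. One of three is mounted.
- stop_red: Size stop with a red head, 38 mm wide, sloping as the bed, top 44 mm off it (140 mm above table), on a steel foot 96 x 80 mm, bolted down. Origin: centre of the foot's underside; axes as the jig's. If mounted (origin at x = 110 mm, y = 0 in the jig's frame) it makes a 50 mm gap; else parked 200 mm behind the jig's origin, 130 mm aside, unused. One of three is mounted.
- stop_white: Size stop with a white head, 38 mm wide, sloping as the bed, top 44 mm off it (140 mm above table), on a steel foot 96 x 80 mm, bolted down. Origin: centre of the foot's underside; axes as the jig's. If mounted (origin at x = 110 mm, y = 0 in the jig's frame) it makes a 56 mm gap; else parked 200 mm behind the jig's origin, 130 mm aside, unused. One of three is mounted.
- packer_black: Black plastic packer, a block 16 mm thick (x) x 44 mm wide (y) x 60 mm tall (z), edges of foot and top rounded 3 mm, about 50 g give or take a quarter, loose, starting upright on the table. Origin at the centre of its underside. Best gripped across its 44 mm width.
- packer_orange: Orange plastic packer, a block 22 mm thick (x) x 44 mm wide (y) x 60 mm tall (z), edges of foot and top rounded 3 mm, about 65 g give or take a quarter, loose, starting upright on the table. Origin at the centre of its underside. Best gripped across its 44 mm width.
- packer_blue: Blue plastic packer, a block 30 mm thick (x) x 44 mm wide (y) x 60 mm tall (z), edges of foot and top rounded 3 mm, about 90 g give or take a quarter, loose, starting upright on the table. Origin at the centre of its underside. Best gripped across its 44 mm width.
- switchbox: Grey start box bolted to the table, 120 (x) x 90 (y) x 50 mm (z); origin at the centre of its underside. The guard's hinge is along y near its +x edge.
- guard (a joint): Angle of the clear red guard hood (85 x 74 x 34 mm) over the button: 0 shut, grows as its front (-x) edge swings up and over to +x; end stop at 1.75 rad. Light hinge: below about 1.1 rad it falls shut, beyond about 1.3 rad it falls open onto its stop and stays.
- guard_hinge (a point): Point on the guard's hinge line, mid-width, 54 mm above the table; axes as the box's: the hinge turns about y.
- guard_tongue (a point): Middle of the red tongue on the hood's front edge: 12 mm wide (y), 10 mm thick, free end 12 mm beyond this point, hood's edge 20 mm behind it. Moves with the guard; shut, it lies 105 mm from the hinge towards the box's -x and 28 mm above the hinge. Can be pinched across its width.
- start (a joint): Travel of the green button: 0 up, 0.006 m fully down (about 5 N); springs back when let go.
- start_top (a point): Centre of the top of the green button, 30 mm across, 72 mm above the table; under the guard until that is opened. 45 mm from the hinge.
- thread_cone: Black cone of thread, 60 mm across, 88 mm tall, standing; origin at the centre of its underside. Leave it alone.
- rivet_jar: Amber jar with a steel cap, 56 mm across, 70 mm tall, standing; origin at the centre of its underside. Leave it alone.
- folding_rule: Yellow folded rule lying flat, 30 x 160 x 14 mm; origin at the centre of its underside. Leave it alone.
Mind the look-alikes: they are no part of the job. Of the things shaped like the packer_orange, the orange one is meant.

How it is judged:
On the way, in this order (a step that is already met when the one before it is completed fails the run):
1. the right two packers stand in the gap, fully down, the third upright on the table (((x of stop_green in the frame of jig below 0.16 m and x of packer_black in the frame of gap between 0 and 0.055 m and y of packer_black in the frame of gap between -0.012 and 0.012 m and z of packer_black in the frame of gap between -0.004 and 0.005 m and angle between the z axis of each of packer_black, packer_orange and the z axis of gap, either way round below 0.12 rad and angle between the y axis of each of packer_black, packer_orange and the y axis of gap, either way round below 0.15 rad and x of packer_orange in the frame of gap between 0 and 0.055 m and y of packer_orange in the frame of gap between -0.012 and 0.012 m and z of packer_orange in the frame of gap between -0.004 and 0.005 m and height (world z) of packer_blue below 0.01 m and angle between packer_blue's own z axis and vertical below 0.2 rad) or (x of stop_red in the frame of jig below 0.16 m and x of packer_black in the frame of gap between 0 and 0.055 m and y of packer_black in the frame of gap between -0.012 and 0.012 m and z of packer_black in the frame of gap between -0.004 and 0.005 m and angle between the z axis of each of packer_black, packer_blue and the z axis of gap, either way round below 0.12 rad and angle between the y axis of each of packer_black, packer_blue and the y axis of gap, either way round below 0.15 rad and x of packer_blue in the frame of gap between 0 and 0.055 m and y of packer_blue in the frame of gap between -0.012 and 0.012 m and z of packer_blue in the frame of gap between -0.004 and 0.005 m and height (world z) of packer_orange below 0.01 m and angle between packer_orange's own z axis and vertical below 0.2 rad) or (x of stop_white in the frame of jig below 0.16 m and x of packer_orange in the frame of gap between 0 and 0.055 m and y of packer_orange in the frame of gap between -0.012 and 0.012 m and z of packer_orange in the frame of gap between -0.004 and 0.005 m and angle between the z axis of each of packer_orange, packer_blue and the z axis of gap, either way round below 0.12 rad and angle between the y axis of each of packer_orange, packer_blue and the y axis of gap, either way round below 0.15 rad and x of packer_blue in the frame of gap between 0 and 0.055 m and y of packer_blue in the frame of gap between -0.012 and 0.012 m and z of packer_blue in the frame of gap between -0.004 and 0.005 m and height (world z) of packer_black below 0.01 m and angle between packer_black's own z axis and vertical below 0.2 rad))), for 0.3 s.
2. the guard is flipped open (value of joint guard above 1.5 rad), for 0.3 s.
3. the button is pressed with the guard open (value of joint start above 0.0045 m and value of joint guard above 1.4 rad), for 0.05 s.
At the end, for the whole second after the job is handed in: The two packers that fit the mounted size stop stand in the gap: within 12 mm of mid-width, 5 mm of fully down, 0.12 rad of square to the bed (0.15 in turn). Third packer upright on the table. Guard open beyond 1.5 rad; button pressed and up again. Packers at rest (below 20 mm/s) (((x of stop_green in the frame of jig below 0.16 m and x of packer_black in the frame of gap between 0 and 0.055 m and y of packer_black in the frame of gap between -0.012 and 0.012 m and z of packer_black in the frame of gap between -0.004 and 0.005 m and angle between the z axis of each of packer_black, packer_orange and the z axis of gap, either way round below 0.12 rad and angle between the y axis of each of packer_black, packer_orange and the y axis of gap, either way round below 0.15 rad and x of packer_orange in the frame of gap between 0 and 0.055 m and y of packer_orange in the frame of gap between -0.012 and 0.012 m and z of packer_orange in the frame of gap between -0.004 and 0.005 m and height (world z) of packer_blue below 0.01 m and angle between packer_blue's own z axis and vertical below 0.2 rad) or (x of stop_red in the frame of jig below 0.16 m and x of packer_black in the frame of gap between 0 and 0.055 m and y of packer_black in the frame of gap between -0.012 and 0.012 m and z of packer_black in the frame of gap between -0.004 and 0.005 m and angle between the z axis of each of packer_black, packer_blue and the z axis of gap, either way round below 0.12 rad and angle between the y axis of each of packer_black, packer_blue and the y axis of gap, either way round below 0.15 rad and x of packer_blue in the frame of gap between 0 and 0.055 m and y of packer_blue in the frame of gap between -0.012 and 0.012 m and z of packer_blue in the frame of gap between -0.004 and 0.005 m and height (world z) of packer_orange below 0.01 m and angle between packer_orange's own z axis and vertical below 0.2 rad) or (x of stop_white in the frame of jig below 0.16 m and x of packer_orange in the frame of gap between 0 and 0.055 m and y of packer_orange in the frame of gap between -0.012 and 0.012 m and z of packer_orange in the frame of gap between -0.004 and 0.005 m and angle between the z axis of each of packer_orange, packer_blue and the z axis of gap, either way round below 0.12 rad and angle between the y axis of each of packer_orange, packer_blue and the y axis of gap, either way round below 0.15 rad and x of packer_blue in the frame of gap between 0 and 0.055 m and y of packer_blue in the frame of gap between -0.012 and 0.012 m and z of packer_blue in the frame of gap between -0.004 and 0.005 m and height (world z) of packer_black below 0.01 m and angle between packer_black's own z axis and vertical below 0.2 rad)) and value of joint guard above 1.5 rad and value of joint start below 0.002 m and linear speed of each of packer_black, packer_orange, packer_blue below 0.02 m/s); the robot touches nothing.
It fails at once if the jig or a size stop is pushed with more than 60 N (forced in) (contact force between any of jig, stop_green, stop_red, stop_white and anything else above 60 N).
It fails at once if the thread cone, jar or folding rule is moved by more than 30 mm (distance of any of thread_cone, rivet_jar, folding_rule from where it was at the start of the episode above 0.03 m).
It also fails if it takes over 72 s, if anything falls off the work surface, if the arm or the gripper's body presses on something with over 40 N, if the wrist force passes 120 N, or if a joint passes its speed limit or range.

## Working session

There is one attempt and no reset: what is moved stays moved. The work goes in short steps, Python scripts to look and compute and a shell command to move; the robot and the scene stay as the last step left them, time stands still between calls to the robot, and variables do not carry over. Pictures are saved under pics/ and viewed, and the job is handed in when it is done.

```bash
ls; mkdir -p pics; python3 - <<'E'
from plant import ctrl
import cv2,numpy as np
print(ctrl.get_state(), ctrl.grasp_offset)
for n in ("side","top","wrist"):
    c=ctrl.get_calibration(n); print(n,{k:np.round(np.array(v),4).tolist() for k,v in c.items()})
    im=ctrl.read_camera(n); cv2.imwrite(f"pics/{n}0.png",im[:,:,::-1])
E
```

```text
pics
{'time': 0.0, 'qpos': array([ 1.12701939e+00,  2.87206501e-01,  1.57819485e+00, -1.26384634e-05,
        1.27856392e+00, -1.49971904e-01]), 'dq': array([ 0.00166012, -0.00205817, -0.00081438,  0.0017883 ,  0.00069177,
       -0.00029118]), 'joint_efforts': array([ 4.43349909e-04, -4.05977297e+01, -2.92627126e+01, -1.75851101e-04,
        5.88121387e-03, -4.62032290e-06]), 'eef_pos': array([0.19514884, 0.64548896, 0.22991027]), 'tcp_rot': array([ 8.02991589e-01,  5.95989178e-01, -1.04469962e-03,  5.62101408e-04]), 'contact_force': array([-0.1434257 , -0.00628447,  0.39729242]), 'wrist_torque': array([-0.0147167 ,  0.03530731,  0.03649407]), 'opening': 1.002045920290598} -0.0187
side {'mtx': [[600.9365, 0.0, 312.4183], [0.0, 600.9365, 244.7558], [0.0, 0.0, 1.0]], 'R': [[0.8115, -0.5842, -0.0096], [-0.3335, -0.4498, -0.8285], [0.4797, 0.6756, -0.5599]], 't': [-0.477, 0.2663, 1.2486]}
top {'mtx': [[621.8771, 0.0, 320.4851], [0.0, 621.8771, 238.4127], [0.0, 0.0, 1.0]], 'R': [[0.0157, -0.9999, -0.0065], [-0.9922, -0.0148, -0.124], [0.1238, 0.0084, -0.9923]], 't': [-0.0027, 0.5848, 1.1767]}
wrist {'mtx': [[342.119, 0.0, 325.4134], [0.0, 342.119, 238.5244], [0.0, 0.0, 1.0]], 'hand_eye': [[1.0, 0.0006, 0.0016, 0.0003], [-0.0011, 0.9459, 0.3244, -0.0832], [-0.0013, -0.3244, 0.9459, -0.1431], [0.0, 0.0, 0.0, 1.0]]}
```

View pics/top0.png

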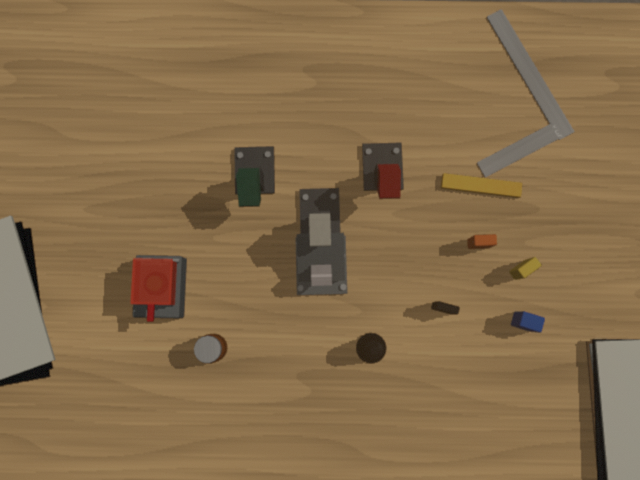

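View pics/side0.png

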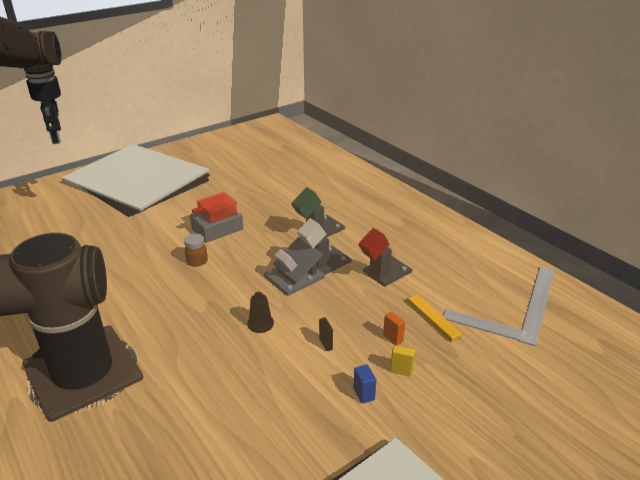

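View pics/wrist0.png

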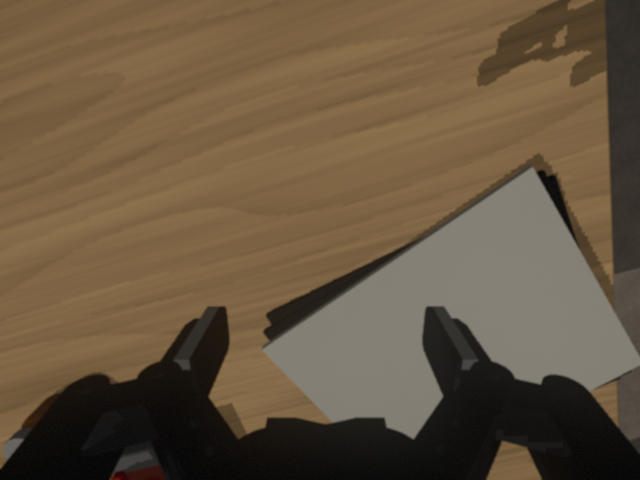

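The white stop is mounted, at top (319,229). The red (383,165) and green (254,168) stops are parked, so the gap is 56 mm and takes orange and blue, with black staying on the table. For the orange packer the candidates at top are orange (484,240), yellow look-alike (528,267) and the rule (482,186). I choose (484,240). For blue, (528,322) is the only candidate.

```bash
cat > h.py <<'E'
from plant import ctrl
import cv2,numpy as np
from scipy.spatial.transform import Rotation as Rn
C={n:{k:np.array(v) for k,v in ctrl.get_calibration(n).items()} for n in("side","top","wrist")}
def pose(n,st=None):
    c=C[n]
    if n!="wrist": return c["R"],c["t"]
    T=np.eye(4);T[:3,:3]=Rn.from_quat(st["tcp_rot"]).as_matrix();T[:3,3]=st["eef_pos"]
    W=np.linalg.inv(T@c["hand_eye"]); return W[:3,:3],W[:3,3]
def ray(n,uv,P=None):
    R,t=P or pose(n); d=np.linalg.inv(C[n]["mtx"])@[uv[0],uv[1],1]
    return -R.T@t, R.T@d
def onz(n,uv,z,P=None):
    o,d=ray(n,uv,P); return o+d*(z-o[2])/d[2]
def proj(n,X,P=None):
    R,t=P or pose(n); p=C[n]["mtx"]@(R@np.array(X)+t); return p[:2]/p[2]
def tri(l):
    A=np.zeros((3,3));b=np.zeros(3)
    for n,uv,P in l:
        o,d=ray(n,uv,P); d/=np.linalg.norm(d);M=np.eye(3)-np.outer(d,d);A+=M;b+=M@o
    return np.linalg.solve(A,b)
def crop(im,x0,y0,x1,y1,s,name):
    cv2.imwrite(name,cv2.resize(im[y0:y1,x0:x1],None,fx=s,fy=s,interpolation=cv2.INTER_NEAREST))
E
python3 - <<'E'
from h import *
t=cv2.imread("pics/top0.png")
crop(t,425,220,555,340,6,"pics/c1.png")
crop(t,290,180,360,305,4,"pics/c2.png")
crop(t,120,245,200,330,6,"pics/c3.png")
E
```

```text
(no output)
```

View pics/c1.png

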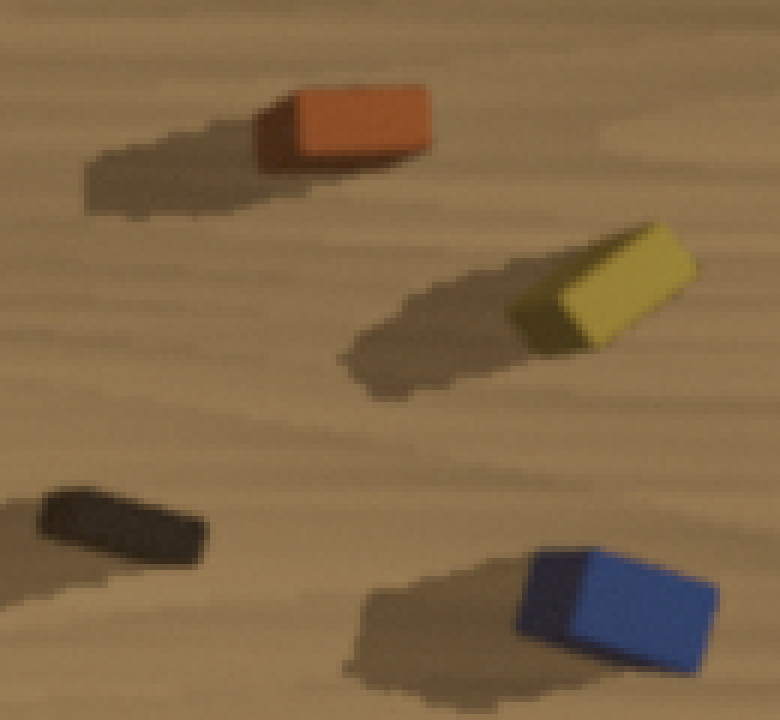

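View pics/c2.png

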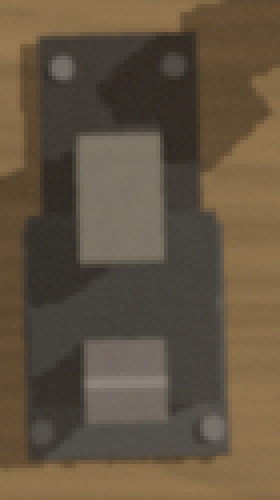

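View pics/c3.png

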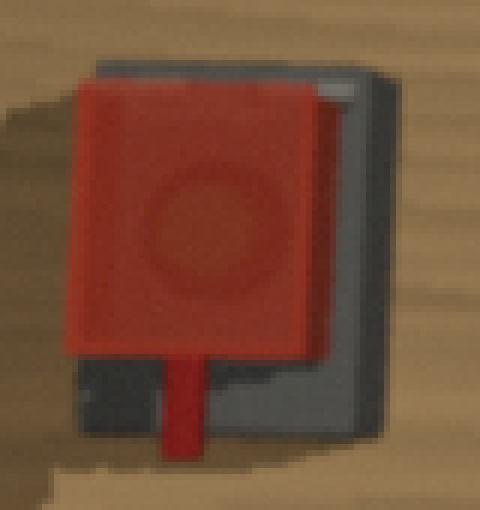

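```bash
python3 - <<'E'
from h import *
np.set_printoptions(precision=4,suppress=True)
def rect(n,pts,z):
    P=np.array([onz(n,p,z)[:2] for p in pts]); 
    print(P.mean(0), [np.linalg.norm(P[i]-P[(i+1)%4]) for i in range(4)], [np.degrees(np.arctan2(*(P[(i+1)%4]-P[i])[::-1])) for i in range(4)])
f=lambda L,s,o:[(np.array(p)/s+o-0.5+0.5/s) for p in L]
print("cam",ray("top",(320,240))[0])
print("orange");rect("top",f([(298,87),(431,85),(431,150),(300,156)],6,(425,220)),.06)
print("blue");rect("top",f([(597,548),(719,590),(697,674),(572,632)],6,(425,220)),.06)
print("black");rect("top",f([(80,487),(208,520),(203,565),(76,532)],6,(425,220)),.06)
g=lambda p:np.array(p)/4+(290,180)-.4
for nm,p,z in [("head rearL",(77,132),.14),("rearR",(160,132),.14),("head frL",(78,262),.115),("frR",(165,262),.115),("ridgeL",(84,382),.087),("ridgeR",(168,382),.087),
 ("bolt",(62,68),.012),("bolt",(174,66),.012),("boltF",(41,432),.012),("boltF",(211,429),.012)]:
    print(nm,onz("top",g(p),z))
k=lambda p:np.array(p)/6+(120,245)-.4
print("box top corners z=.05");
for p in [(97,72),(372,75),(360,437),(78,437)]: print(onz("top",k(p),.05))
print("tongue z .082",onz("top",k((183,455)),.082),onz("top",k((185,360)),.082))
print("button seen",onz("top",k((210,232)),.072))
E
```

```text
cam [ 0.4346 -0.004   1.2401]
orange
[ 0.5845 -0.3088] [np.float64(0.042310271111059124), np.float64(0.02084661266140754), np.float64(0.04166167751851556), np.float64(0.022115776975876203)] [np.float64(-88.28057237915043), np.float64(178.89393348830376), np.float64(93.4959936070785), np.float64(0.7893248132710924)]
blue
[ 0.4308 -0.394 ] [np.float64(0.039782893884804334), np.float64(0.027215082405389054), np.float64(0.04055876764894875), np.float64(0.027549015451593342)] [np.float64(-108.26621131404819), np.float64(163.78203157051965), np.float64(72.22908382003101), np.float64(-17.853715254238704)]
black
[ 0.4548 -0.2366] [np.float64(0.041216226774193954), np.float64(0.014163039459535037), np.float64(0.040849745695000605), np.float64(0.014150203778693596)] [np.float64(-103.6015820703998), np.float64(172.97295182313303), np.float64(76.31417733477163), np.float64(-5.524689294728693)]
head rearL [0.6182 0.0269 0.14  ]
rearR [ 0.6187 -0.0103  0.14  ]
head frL [0.5624 0.0261 0.115 ]
frR [ 0.563  -0.0135  0.115 ]
ridgeL [0.5096 0.0231 0.087 ]
ridgeR [ 0.5102 -0.0159  0.087 ]
bolt [0.672  0.0386 0.012 ]
bolt [ 0.6738 -0.0175  0.012 ]
boltF [0.4896 0.0456 0.012 ]
boltF [ 0.4923 -0.0382  0.012 ]
box top corners z=.05
[0.5425 0.3612 0.05  ]
[0.5429 0.2728 0.05  ]
[0.4277 0.2716 0.05  ]
[0.4263 0.3611 0.05  ]
tongue z .082 [0.4216 0.3186 0.082 ] [0.4507 0.3194 0.082 ]
button seen [0.4908 0.3163 0.072 ]
```

```bash
cat >> h.py <<'E'
np.set_printoptions(precision=4,suppress=True)
def Rt(yaw,lean=0.):
    """tool x at yaw (deg), tool z down; lean (deg) tips tool z toward +gap-x (tool y dir)"""
    a=np.radians(yaw); x=np.array([np.cos(a),np.sin(a),0]); z=np.array([0,0,-1.]); y=np.cross(z,x)
    R=np.c_[x,y,z]; return R@Rn.from_euler('x',-lean,degrees=True).as_matrix()
def go(p,R,fromp=None,fromR=None):
    s=ctrl.get_state(); p0=s["eef_pos"] if fromp is None else np.array(fromp); R0=Rn.from_quat(s["tcp_rot"]).as_matrix() if fromR is None else fromR
    d=R0.T@(np.array(p)-p0); r=Rn.from_matrix(R0.T@R).as_rotvec()
    print("xyz",d.round(4),"dr",r.round(4),"rows>=",np.ceil(max(np.linalg.norm(d)/.0417,np.degrees(np.linalg.norm(r))/7.16)))
E
python3 - <<'E'
from h import *
print(Rt(91.8,30))
s=ctrl.get_state();print(Rn.from_quat(s["tcp_rot"]).as_matrix())
go([.48,.35,.24],Rt(91.8)); go([.53,.005,.23],Rt(91.8))
E
```

```text
[[-0.0314  0.8656  0.4998]
 [ 0.9995  0.0272  0.0157]
 [ 0.      0.5    -0.866 ]]
[[ 0.2896  0.9572 -0.0008]
 [ 0.9572 -0.2896 -0.0016]
 [-0.0018 -0.0002 -1.    ]]
xyz [-0.2005  0.3582 -0.0095] dr [-0.0005  0.0017 -0.3252] rows>= 10.0
xyz [-0.5162  0.5059  0.001 ] dr [-0.0005  0.0017 -0.3252] rows>= 18.0
```

```bash
python3 -m jog '[{"grip":0,"xyz":[-0.2,0.36,-0.01],"dr":[0,0.0015,-0.326]},{"grip":0,"xyz":[-0.2,0.36,-0.01],"dr":[0,0.0015,-0.326]},{"grip":0,"xyz":[-0.2,0.36,-0.01],"dr":[0,0.0015,-0.326]},{"grip":0,"xyz":[-0.2,0.36,-0.01],"dr":[0,0.0015,-0.326]},{"grip":0,"xyz":[-0.2,0.36,-0.01],"dr":[0,0.0015,-0.326]},{"grip":0,"xyz":[-0.2,0.36,-0.01],"dr":[0,0.0015,-0.326]},{"grip":0,"xyz":[-0.2,0.36,-0.01],"dr":[0,0.0015,-0.326]},{"grip":0,"xyz":[-0.2,0.36,-0.01],"dr":[0,0.0015,-0.326]},{"grip":0,"xyz":[-0.2,0.36,-0.01],"dr":[0,0.0015,-0.326]},{"grip":0,"xyz":[-0.2,0.36,-0.01],"dr":[0,0.0015,-0.326]}]'
python3 - <<'E'
from h import *
s=ctrl.get_state();cv2.imwrite("pics/w1.png",ctrl.read_camera("wrist")[:,:,::-1]);np.savez("w1.npz",**s)
go([.53,.005,.24],Rt(91.8));print(s["eef_pos"])
E
```

```text
time: 0.98
eef_pos: [0.4832, 0.3484, 0.2412]
tcp_rot: [0.696, 0.718, 0.0, -0.0]
contact_force: [1.2, 0.8, -0.5]
opening: 1.001
xyz [-0.3399  0.0329  0.0023] dr [ 0.0039  0.0025 -0.0045] rows>= 9.0
[0.4832 0.3484 0.2412]
```

View pics/w1.png

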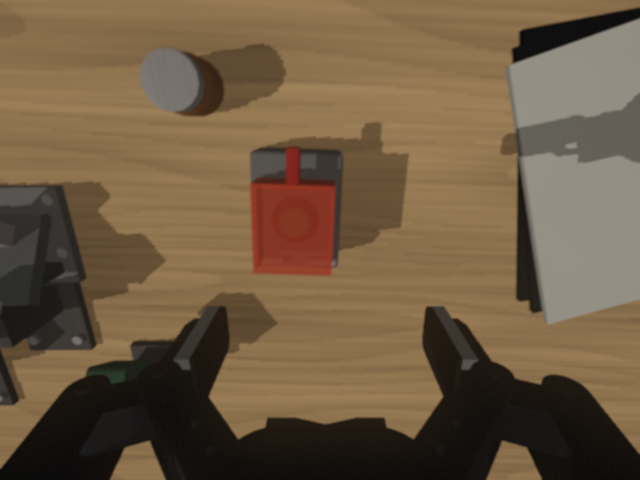

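The switchbox is at (295,210), with the tongue at (293,165) pointing to −x. Next is the jig.

```bash
python3 -m jog '[{"grip":0,"xyz":[-0.34,0.033,0.002],"dr":[0.004,0,-0.0045]},{"grip":0,"xyz":[-0.34,0.033,0.002],"dr":[0.004,0,-0.0045]},{"grip":0,"xyz":[-0.34,0.033,0.002],"dr":[0.004,0,-0.0045]},{"grip":0,"xyz":[-0.34,0.033,0.002],"dr":[0.004,0,-0.0045]},{"grip":0,"xyz":[-0.34,0.033,0.002],"dr":[0.004,0,-0.0045]},{"grip":0,"xyz":[-0.34,0.033,0.002],"dr":[0.004,0,-0.0045]},{"grip":0,"xyz":[-0.34,0.033,0.002],"dr":[0.004,0,-0.0045]},{"grip":0,"xyz":[-0.34,0.033,0.002],"dr":[0.004,0,-0.0045]},{"grip":0,"xyz":[-0.34,0.033,0.002],"dr":[0.004,0,-0.0045]},{"grip":0,"xyz":[-0.34,0.033,0.002],"dr":[0.004,0,-0.0045]},{"grip":0,"xyz":[-0.34,0.033,0.002],"dr":[0.004,0,-0.0045]}]'
python3 - <<'E'
from h import *
s=ctrl.get_state();cv2.imwrite("pics/w2.png",ctrl.read_camera("wrist")[:,:,::-1]);np.savez("w2.npz",**s)
print(s["eef_pos"],s["dq"].max())
im=cv2.imread("pics/w2.png");crop(im,220,90,430,300,3.5,"pics/w2c.png")
E
```

```text
time: 1.95
eef_pos: [0.5258, 0.0119, 0.2385]
tcp_rot: [0.694, 0.72, -0.001, -0.002]
contact_force: [-0.1, 0.3, 0.6]
opening: 1.002
[0.5258 0.0119 0.2385] 0.040592558584212915
```

View pics/w2.png

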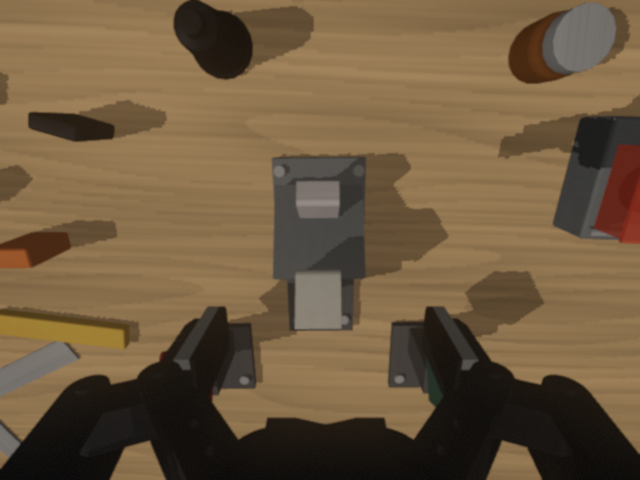

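View pics/w2c.png

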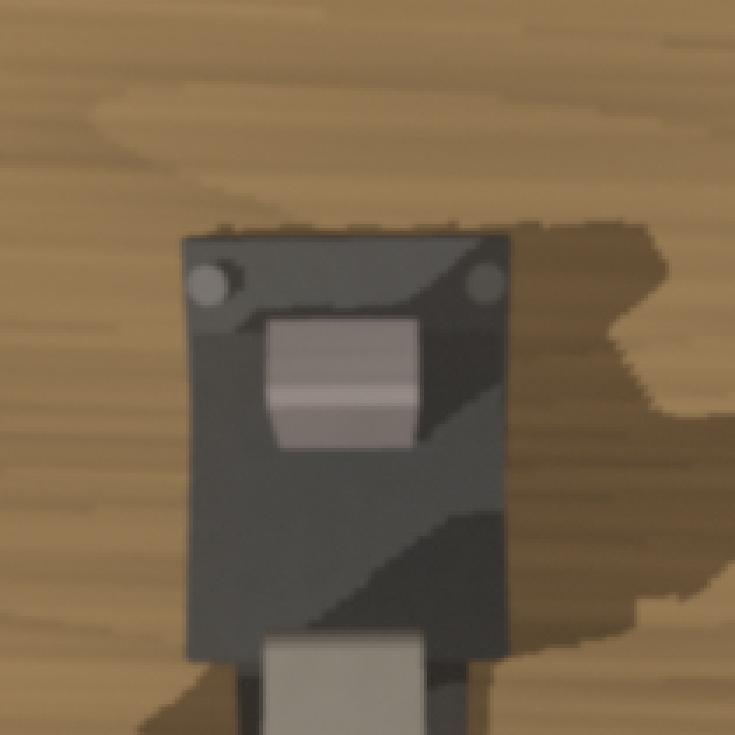

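```bash
python3 - <<'E'
from h import *
s=dict(np.load("w2.npz"));P=pose("wrist",s)
w=lambda p:np.array(p)/3.5+(220,90)-.36
for nm,p,z in [("footL",(279,448),.05),("footR",(414,448),.05),("ridge in L",(268,405),.05+.0385*.866),("ridge in R",(418,404),.05+.0385*.866),
 ("ridge outL",(267,386),.0854),("ridge outR",(418,385),.0854),("headL",(264,634),.114),("headR",(424,631),.114),("boltL",(207,285),.012),("boltR",(485,283),.012),
 ("plate front L",(184,238),.01),("plate fr R",(510,238),.01),("plate rear L",(187,660),.0785),("plate rearR",(507,656),.0785)]:
    print(nm,onz("wrist",w(p),z,P))
for L in [[("head rear L",(295.5,329)),("R",(341.5,329))],[("head frL",(294.5,271)),("R",(341,270.5))]]:
    for nm,p in L: print(nm,onz("wrist",p,.14 if "rear" in L[0][0] else .114,P))
E
```

```text
footL [ 0.5344 -0.0129  0.05  ]
footR [0.533  0.0258 0.05  ]
ridge in L [ 0.514  -0.0137  0.0833]
ridge in R [0.5124 0.0245 0.0833]
ridge outL [ 0.5086 -0.0138  0.0854]
ridge outR [0.507  0.0242 0.0854]
headL [ 0.5639 -0.0118  0.114 ]
headR [0.5617 0.0272 0.114 ]
boltL [ 0.494 -0.038  0.012]
boltR [0.4904 0.0469 0.012 ]
plate front L [ 0.4804 -0.0451  0.01  ]
plate fr R [0.4768 0.0538 0.01  ]
plate rear L [ 0.5885 -0.0359  0.0785]
plate rearR [0.5842 0.0531 0.0785]
head rear L [ 0.6042 -0.009   0.14  ]
R [0.6029 0.0286 0.14  ]
head frL [ 0.5641 -0.0123  0.114 ]
R [0.5622 0.0274 0.114 ]
```

The jig measures consistently in both views: gap origin at about (0.534, 0.0064, 0.05), yaw about 2.3°, plate width 99 mm. Next I go above blue.

```bash
python3 - <<'E'
from h import *
go([.45,-.375,.23],Rt(72.2))
E
```

```text
xyz [-0.3846 -0.09    0.008 ] dr [-0.0047 -0.0015  0.3478] rows>= 10.0
```

```bash
python3 -m jog '[{"grip":0,"xyz":[-0.385,-0.09,0.008],"dr":[-0.0047,-0.0015,0.348]},{"grip":0,"xyz":[-0.385,-0.09,0.008],"dr":[-0.0047,-0.0015,0.348]},{"grip":0,"xyz":[-0.385,-0.09,0.008],"dr":[-0.0047,-0.0015,0.348]},{"grip":0,"xyz":[-0.385,-0.09,0.008],"dr":[-0.0047,-0.0015,0.348]},{"grip":0,"xyz":[-0.385,-0.09,0.008],"dr":[-0.0047,-0.0015,0.348]},{"grip":0,"xyz":[-0.385,-0.09,0.008],"dr":[-0.0047,-0.0015,0.348]},{"grip":0,"xyz":[-0.385,-0.09,0.008],"dr":[-0.0047,-0.0015,0.348]},{"grip":0,"xyz":[-0.385,-0.09,0.008],"dr":[-0.0047,-0.0015,0.348]},{"grip":0,"xyz":[-0.385,-0.09,0.008],"dr":[-0.0047,-0.0015,0.348]},{"grip":0,"xyz":[-0.385,-0.09,0.008],"dr":[-0.0047,-0.0015,0.348]},{"grip":0,"xyz":[-0.385,-0.09,0.008],"dr":[-0.0047,-0.0015,0.348]},{"grip":0,"xyz":[-0.385,-0.09,0.008],"dr":[-0.0047,-0.0015,0.348]}]'
python3 - <<'E'
from h import *
s=ctrl.get_state();im=ctrl.read_camera("wrist")[:,:,::-1].copy();cv2.imwrite("pics/w3.png",im);np.savez("w3.npz",**s)
print(s["eef_pos"],abs(s["dq"]).max())
P=pose("wrist",s); hsv=cv2.cvtColor(im,cv2.COLOR_BGR2HSV)
for nm,lo,hi in [("blue",(100,110,75),(130,255,255)),("orange",(3,150,130),(12,255,255))]:
    m=cv2.inRange(hsv,lo,hi);cs,_=cv2.findContours(m,cv2.RETR_EXTERNAL,cv2.CHAIN_APPROX_NONE)
    for c in cs:
        if cv2.contourArea(c)>200:
            r=cv2.minAreaRect(c);b=cv2.boxPoints(r);X=np.array([onz("wrist",p,.06,P)[:2] for p in b])
            print(nm,r,X.mean(0),[(round(np.linalg.norm(X[(i+1)%4]-X[i]),4),round(float(np.degrees(np.arctan2(*(X[(i+1)%4]-X[i])[::-1]))),1)) for i in range(4)])
E
```

```text
time: 3.0
eef_pos: [0.4509, -0.3755, 0.2301]
tcp_rot: [0.808, 0.589, 0.0, -0.0]
contact_force: [-0.3, -0.0, -0.7]
opening: 0.997
[ 0.4509 -0.3755  0.2301] 0.030190600432776864
blue ((301.0, 200.0), (28.0, 44.0), 90.0) [ 0.4313 -0.3921] [(np.float64(0.0404), 72.2), (np.float64(0.0266), -17.9), (np.float64(0.0415), -107.8), (np.float64(0.0266), 159.7)]
orange ((416.1540222167969, 316.3756408691406), (14.483731269836426, 20.51249122619629), 72.89727020263672) [ 0.5857 -0.3176] [(np.float64(0.0211), 92.0), (np.float64(0.0176), 2.3), (np.float64(0.0214), -87.7), (np.float64(0.0178), -178.8)]
```

View pics/w3.png

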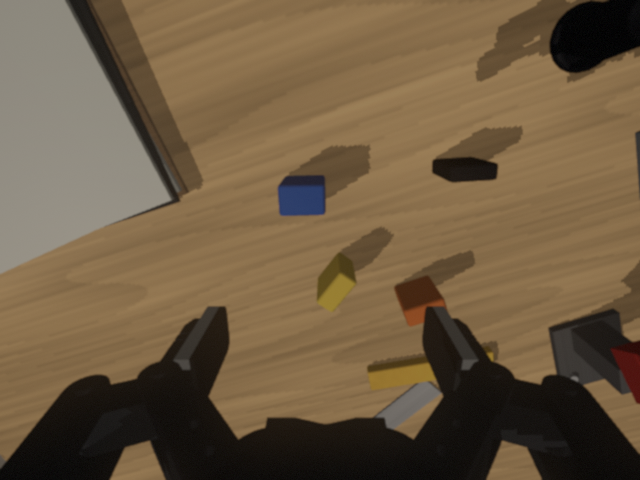

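```bash
python3 - <<'E'
from h import *
go([.431,-.3925,.11],Rt(72.2));go([.431,-.3925,.03],Rt(72.2))
E
```

```text
xyz [-0.0232 -0.0137  0.1202] dr [ 0.0001 -0.0007  0.0011] rows>= 3.0
xyz [-0.0232 -0.0137  0.2002] dr [ 0.0001 -0.0007  0.0011] rows>= 5.0
```

```bash
python3 -m jog '[{"grip":0,"xyz":[-0.023,-0.0137,0.04],"dr":[0,0,0]},{"grip":0,"xyz":[-0.023,-0.0137,0.08],"dr":[0,0,0]},{"grip":0,"xyz":[-0.023,-0.0137,0.12],"dr":[0,0,0]},{"grip":0,"xyz":[-0.023,-0.0137,0.15],"dr":[0,0,0]},{"grip":0,"xyz":[-0.023,-0.0137,0.18],"dr":[0,0,0]},{"grip":0,"xyz":[-0.023,-0.0137,0.2],"dr":[0,0,0]},{"grip":0,"xyz":[-0.023,-0.0137,0.2],"dr":[0,0,0]},{"grip":0.3,"xyz":[-0.023,-0.0137,0.2],"dr":[0,0,0]},{"grip":0.6,"xyz":[-0.023,-0.0137,0.2],"dr":[0,0,0]},{"grip":0.8,"xyz":[-0.023,-0.0137,0.2],"dr":[0,0,0]},{"grip":0.8,"xyz":[-0.023,-0.0137,0.2],"dr":[0,0,0]},{"grip":0.8,"xyz":[-0.023,-0.0137,0.2],"dr":[0,0,0]}]' 30
python3 - <<'E'
from h import *
s=ctrl.get_state();im=ctrl.read_camera("wrist")[:,:,::-1].copy();cv2.imwrite("pics/w4.png",im)
print(s["eef_pos"],s["opening"])
E
```

```text
time: 4.05
eef_pos: [0.4317, -0.3954, 0.0333]
tcp_rot: [0.808, 0.589, 0.0, 0.003]
contact_force: [1.7, 1.9, 5.9]
opening: 0.509
[ 0.4317 -0.3954  0.0333] 0.5090053424374749
```

View pics/w4.png

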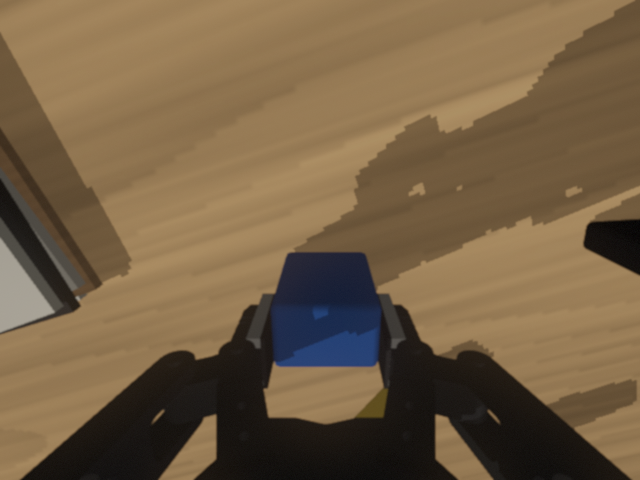

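```bash
cat >> h.py <<'E'
O=np.array([.5338,.0064,.05]); YAW=2.3
RG=Rt(90+YAW,30)   # tool frame aligned with gap: x=gap y, y=gap x, z=-gap z
def gp(x,y,z): return O+RG@np.array([y,x,-z])
def ing(X): 
    v=RG.T@(np.array(X)-O); return np.array([v[1],v[0],-v[2]])
E
python3 - <<'E'
from h import *
go([.431,-.3925,.20],Rt(72.2))
p=[.431,-.3925,.20]
go(gp(.017,0,.13),RG,p,Rt(72.2)); print(gp(.017,0,.13))
E
python3 -m jog '[{"grip":0.8,"xyz":[0,0,-0.02],"dr":[0,0,0]},{"grip":0.8,"xyz":[0,0,-0.06],"dr":[0,0,0]},{"grip":0.8,"xyz":[0,0,-0.1],"dr":[0,0,0]},{"grip":0.8,"xyz":[0,0,-0.14],"dr":[0,0,0]},{"grip":0.8,"xyz":[0,0,-0.17],"dr":[0,0,0]},{"grip":0.8,"xyz":[0,0,-0.17],"dr":[0,0,0]}]'
```

```text
xyz [ 0.0022 -0.0008 -0.1667] dr [ 0.0049  0.0024 -0.0009] rows>= 4.0
xyz [ 0.394  -0.0713  0.0289] dr [-0.5182  0.0918 -0.3427] rows>= 10.0
[0.4836 0.0044 0.1711]
time: 4.6
eef_pos: [0.4327, -0.3976, 0.2102]
tcp_rot: [0.808, 0.589, 0.0, 0.009]
contact_force: [0.9, -1.3, 1.2]
opening: 0.512
```

```bash
python3 -m jog '[{"grip":0.8,"xyz":[0.039,-0.007,0.003],"dr":[-0.052,0.009,-0.034]},{"grip":0.8,"xyz":[0.078,-0.014,0.006],"dr":[-0.104,0.018,-0.068]},{"grip":0.8,"xyz":[0.118,-0.021,0.009],"dr":[-0.156,0.027,-0.103]},{"grip":0.8,"xyz":[0.157,-0.028,0.012],"dr":[-0.208,0.037,-0.137]},{"grip":0.8,"xyz":[0.197,-0.035,0.015],"dr":[-0.26,0.046,-0.171]},{"grip":0.8,"xyz":[0.236,-0.043,0.018],"dr":[-0.312,0.055,-0.206]},{"grip":0.8,"xyz":[0.276,-0.05,0.021],"dr":[-0.364,0.064,-0.24]},{"grip":0.8,"xyz":[0.315,-0.057,0.024],"dr":[-0.416,0.073,-0.274]},{"grip":0.8,"xyz":[0.354,-0.064,0.027],"dr":[-0.468,0.083,-0.308]},{"grip":0.8,"xyz":[0.394,-0.071,0.029],"dr":[-0.518,0.092,-0.343]},{"grip":0.8,"xyz":[0.394,-0.071,0.029],"dr":[-0.518,0.092,-0.343]},{"grip":0.8,"xyz":[0.394,-0.071,0.029],"dr":[-0.518,0.092,-0.343]}]'
python3 - <<'E'
from h import *
s=ctrl.get_state();im=ctrl.read_camera("wrist")[:,:,::-1].copy();cv2.imwrite("pics/w5.png",im);np.savez("w5.npz",**s)
s=ctrl.get_state()
print(s["eef_pos"],ing(s["eef_pos"]),s["dq"])
R=Rn.from_quat(s["tcp_rot"]).as_matrix();print(np.degrees(Rn.from_matrix(RG.T@R).as_rotvec()))
cv2.imwrite("pics/s5.png",ctrl.read_camera("side")[:,:,::-1])
E
```

```text
time: 5.6
eef_pos: [0.4817, 0.0053, 0.1697]
tcp_rot: [0.668, 0.698, 0.186, 0.178]
contact_force: [-0.4, 0.0, -1.3]
opening: 0.513
[0.4825 0.0036 0.1706] [ 0.0159 -0.0007  0.1301] [-0.0501  0.0109 -0.03   -0.0004 -0.0022 -0.0006]
[ 0.0415  0.0106 -0.1114]
```

View pics/w5.png

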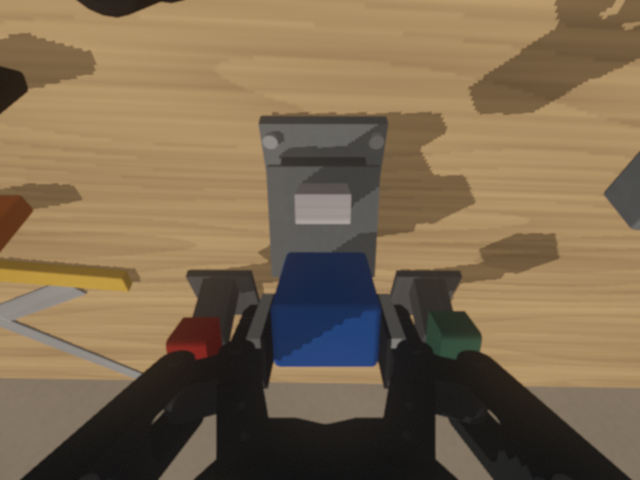

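View pics/s5.png

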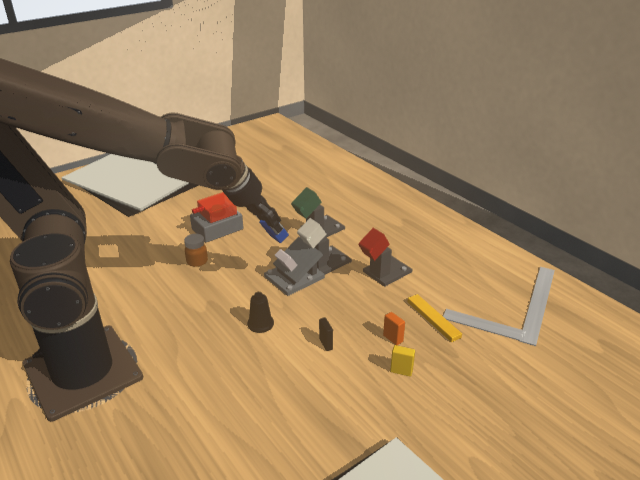

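```bash
cat >> h.py <<'E'
def tool(uv,z):
    """wrist pixel -> tool coords on plane tool z"""
    H=C["wrist"]["hand_eye"];o=H[:3,3];d=H[:3,:3]@np.linalg.inv(C["wrist"]["mtx"])@[uv[0],uv[1],1]
    return o+d*(z-o[2])/d[2]
E
python3 - <<'E'
from h import *
im=cv2.imread("pics/w5.png");crop(im,255,235,395,385,4,"pics/w5c.png")
for nm,uv,z in [("foot front",(327,253),.030),("top front L",(272,305),-.03),("top front R",(379,305),-.03),("top back",(327,366),-.03)]: print(nm,tool(uv,z))
E
```

```text
foot front [ 0.0013 -0.0154  0.03  ]
top front L [-0.0196 -0.0181 -0.03  ]
top front R [ 0.0203 -0.0181 -0.03  ]
top back [ 0.001   0.0095 -0.03  ]
```

View pics/w5c.png

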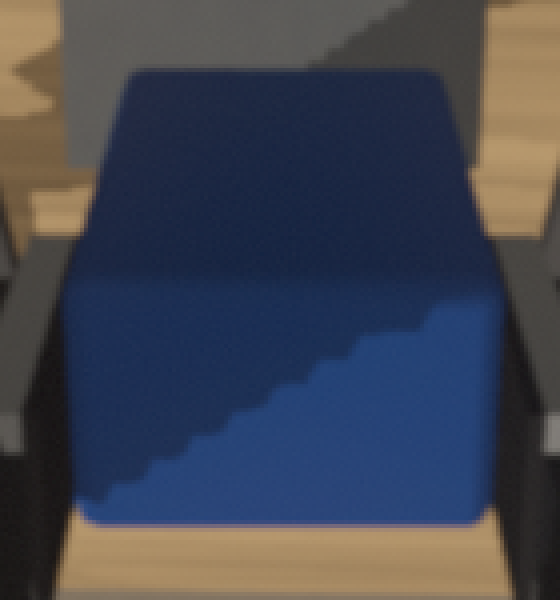

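```bash
python3 -m jog '[{"grip":0.8,"xyz":[0.0005,0.0019,0.015],"dr":[0,0,0]},{"grip":0.8,"xyz":[0.0005,0.0019,0.03],"dr":[0,0,0]},{"grip":0.8,"xyz":[0.0005,0.0019,0.04],"dr":[0,0,0]},{"grip":0.8,"xyz":[0.0005,0.0019,0.045],"dr":[0,0,0]},{"grip":0.8,"xyz":[0.0005,0.0019,0.05],"dr":[0,0,0]},{"grip":0.8,"xyz":[0.0005,0.0019,0.056],"dr":[0,0,0]},{"grip":0.8,"xyz":[0.0005,0.0019,0.062],"dr":[0,0,0]},{"grip":0.8,"xyz":[0.0005,0.0019,0.062],"dr":[0,0,0]}]'
python3 - <<'E'
from h import *
s=ctrl.get_state()
print(ing(s["eef_pos"]),s["contact_force"],RG.T@s["contact_force"])
R=Rn.from_quat(s["tcp_rot"]).as_matrix();print(np.degrees(Rn.from_matrix(RG.T@R).as_rotvec()))
cv2.imwrite("pics/w6.png",ctrl.read_camera("wrist")[:,:,::-1])
E
```

```text
time: 6.37
eef_pos: [0.5158, 0.0041, 0.1178]
tcp_rot: [0.67, 0.696, 0.186, 0.179]
contact_force: [-0.1, -0.1, -0.9]
opening: 0.511
[ 0.0182 -0.0016  0.0677] [-0.0577 -0.1346 -0.8523] [-0.1322 -0.4807  0.7065]
[ 0.0465 -0.0473  0.0412]
```

View pics/w6.png

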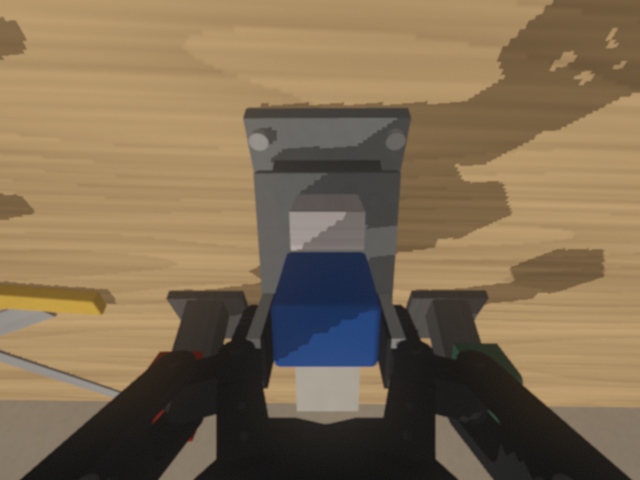

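```bash
python3 -m jog '[{"grip":0.8,"xyz":[0.001,0,0.008],"dr":[0,0,0]},{"grip":0.8,"xyz":[0.0015,0,0.015],"dr":[0,0,0]},{"grip":0.8,"xyz":[0.0015,0,0.021],"dr":[0,0,0]},{"grip":0.8,"xyz":[0.0015,0,0.026],"dr":[0,0,0]},{"grip":0.8,"xyz":[0.0015,0,0.029],"dr":[0,0,0]},{"grip":0.8,"xyz":[0.0015,0,0.029],"dr":[0,0,0]}]'
python3 - <<'E'
from h import *
s=ctrl.get_state()
print(ing(s["eef_pos"]),RG.T@s["contact_force"])
E
python3 -m jog '[{"grip":0.8,"xyz":[0,0,0.002],"dr":[0,0,0]},{"grip":0.8,"xyz":[0,0,0.004],"dr":[0,0,0]},{"grip":0.8,"xyz":[0,0,0.006],"dr":[0,0,0]},{"grip":0.8,"xyz":[0,0,0.006],"dr":[0,0,0]}]'
python3 - <<'E'
from h import *
s=ctrl.get_state()
print(ing(s["eef_pos"]),RG.T@s["contact_force"])
E
```

```text
time: 6.92
eef_pos: [0.5301, 0.0067, 0.0925]
tcp_rot: [0.669, 0.697, 0.186, 0.179]
contact_force: [-0.0, 0.9, -0.9]
opening: 0.511
[0.018  0.0004 0.0386] [ 0.8903 -0.4623  0.8004]
time: 7.25
eef_pos: [0.5335, 0.0066, 0.0888]
tcp_rot: [0.669, 0.697, 0.187, 0.18]
contact_force: [-3.4, 1.2, 2.9]
opening: 0.509
[0.0191 0.0002 0.0337] [ 1.3561 -1.4244 -4.1308]
```

```bash
python3 -m jog '[{"grip":0.8,"xyz":[0,-0.001,-0.001],"dr":[0,0,0]},{"grip":0.8,"xyz":[0,-0.0022,-0.001],"dr":[0,0,0]},{"grip":0.8,"xyz":[0,-0.0035,-0.001],"dr":[0,0,0]},{"grip":0.8,"xyz":[0,-0.0035,-0.001],"dr":[0,0,0]}]'
python3 - <<'E'
from h import *
s=ctrl.get_state()
print(ing(s["eef_pos"]),RG.T@s["contact_force"])
E
```

```text
time: 7.58
eef_pos: [0.5303, 0.0063, 0.088]
tcp_rot: [0.669, 0.696, 0.187, 0.181]
contact_force: [1.2, 0.1, -0.4]
opening: 0.51
[0.016  0.     0.0346] [0.0298 0.8583 0.9189]
```

```bash
python3 -m jog '[{"grip":0.8,"xyz":[0,-0.001,0.0005],"dr":[0,0,0]},{"grip":0.8,"xyz":[0,-0.002,0.001],"dr":[0,0,0]},{"grip":0.8,"xyz":[0,-0.002,0.001],"dr":[0,0,0]}]'
python3 - <<'E'
from h import *
s=ctrl.get_state()
print(ing(s["eef_pos"]),RG.T@s["contact_force"])
E
```

```text
time: 7.83
eef_pos: [0.5306, 0.0059, 0.0875]
tcp_rot: [0.669, 0.696, 0.188, 0.182]
contact_force: [4.4, 1.7, 2.0]
opening: 0.512
[ 0.0159 -0.0004  0.0341] [1.5455 4.8904 0.4825]
```

```bash
python3 -m jog '[{"grip":0.8,"xyz":[0,0.0013,0],"dr":[0,0,0]},{"grip":0.4,"xyz":[0,0.0013,0],"dr":[0,0,0]},{"grip":0.2,"xyz":[0,0.0013,0],"dr":[0,0,0]},{"grip":0,"xyz":[0,0.0013,0],"dr":[0,0,0]},{"grip":0,"xyz":[0,0.0013,0],"dr":[0,0,0]},{"grip":0,"xyz":[0,0.0013,-0.01],"dr":[0,0,0]},{"grip":0,"xyz":[0,0.0013,-0.03],"dr":[0,0,0]},{"grip":0,"xyz":[0,0.0013,-0.06],"dr":[0,0,0]},{"grip":0,"xyz":[0,0.0013,-0.095],"dr":[0,0,0]},{"grip":0,"xyz":[0,0.0013,-0.12],"dr":[0,0,0]},{"grip":0,"xyz":[0,0.0013,-0.12],"dr":[0,0,0]}]'
python3 - <<'E'
from h import *
s=ctrl.get_state();np.savez("w7.npz",**s)
im=ctrl.read_camera("wrist")[:,:,::-1].copy();cv2.imwrite("pics/w7.png",im);crop(im,240,150,410,330,3.5,"pics/w7c.png")
print(s["eef_pos"],ing(s["eef_pos"]),s["dq"])
p,R=s["eef_pos"],Rn.from_quat(s["tcp_rot"]).as_matrix()
go([.57,-.305,.23],Rt(91.2))
E
```

```text
time: 8.75
eef_pos: [0.4706, 0.0036, 0.1955]
tcp_rot: [0.668, 0.696, 0.189, 0.184]
contact_force: [0.5, -0.4, 0.8]
opening: 0.997
[0.4706 0.0036 0.1955] [ 0.018  -0.0002  0.1576] [ 0.0046  0.089   0.0178  0.0167 -0.0867 -0.0149]
xyz [-0.3125  0.0937  0.013 ] dr [ 0.5298 -0.0022  0.0188] rows>= 8.0
```

View pics/w7c.png

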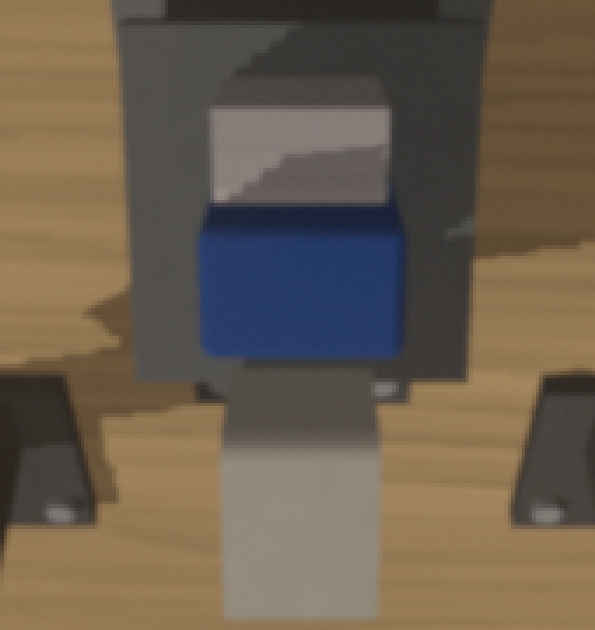

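Blue stands square against the front stop, with its top face at about (326,233). Next is orange.

```bash
python3 -m jog '[{"grip":0,"xyz":[-0.035,0.01,0.001],"dr":[0.06,0,0.002]},{"grip":0,"xyz":[-0.07,0.021,0.003],"dr":[0.12,0,0.004]},{"grip":0,"xyz":[-0.105,0.031,0.004],"dr":[0.18,0,0.006]},{"grip":0,"xyz":[-0.14,0.042,0.006],"dr":[0.24,0,0.008]},{"grip":0,"xyz":[-0.175,0.052,0.007],"dr":[0.3,-0.001,0.01]},{"grip":0,"xyz":[-0.21,0.063,0.009],"dr":[0.36,-0.001,0.012]},{"grip":0,"xyz":[-0.245,0.073,0.01],"dr":[0.42,-0.002,0.014]},{"grip":0,"xyz":[-0.28,0.084,0.012],"dr":[0.48,-0.002,0.017]},{"grip":0,"xyz":[-0.3125,0.0937,0.013],"dr":[0.53,-0.002,0.019]},{"grip":0,"xyz":[-0.3125,0.0937,0.013],"dr":[0.53,-0.002,0.019]},{"grip":0,"xyz":[-0.3125,0.0937,0.013],"dr":[0.53,-0.002,0.019]}]'
python3 - <<'E'
from h import *
s=ctrl.get_state();im=ctrl.read_camera("wrist")[:,:,::-1].copy();cv2.imwrite("pics/w8.png",im)
print(s["eef_pos"],abs(s["dq"]).max())
P=pose("wrist",s); hsv=cv2.cvtColor(im,cv2.COLOR_BGR2HSV)
for nm,lo,hi in [("orange",(3,150,100),(13,255,255))]:
    m=cv2.inRange(hsv,lo,hi);cs,_=cv2.findContours(m,cv2.RETR_EXTERNAL,cv2.CHAIN_APPROX_NONE)
    for c in cs:
        if cv2.contourArea(c)>200:
            r=cv2.minAreaRect(c);b=cv2.boxPoints(r);X=np.array([onz("wrist",p,.06,P)[:2] for p in b])
            print(nm,r,X.mean(0),[(round(np.linalg.norm(X[(i+1)%4]-X[i]),4),round(float(np.degrees(np.arctan2(*(X[(i+1)%4]-X[i])[::-1]))),1)) for i in range(4)])
crop(im,250,130,430,290,4,"pics/w8c.png")
E
```

```text
time: 9.72
eef_pos: [0.5697, -0.3057, 0.2217]
tcp_rot: [0.7, 0.714, -0.002, -0.006]
contact_force: [-0.1, 0.3, -0.8]
opening: 1.003
[ 0.5697 -0.3057  0.2217] 0.06625143998838037
orange ((322.0, 233.0), (46.0, 22.0), 0.0) [ 0.5841 -0.3069] [(np.float64(0.0216), 179.8), (np.float64(0.0426), 91.1), (np.float64(0.0216), 2.2), (np.float64(0.0435), -89.0)]
```

View pics/w8c.png

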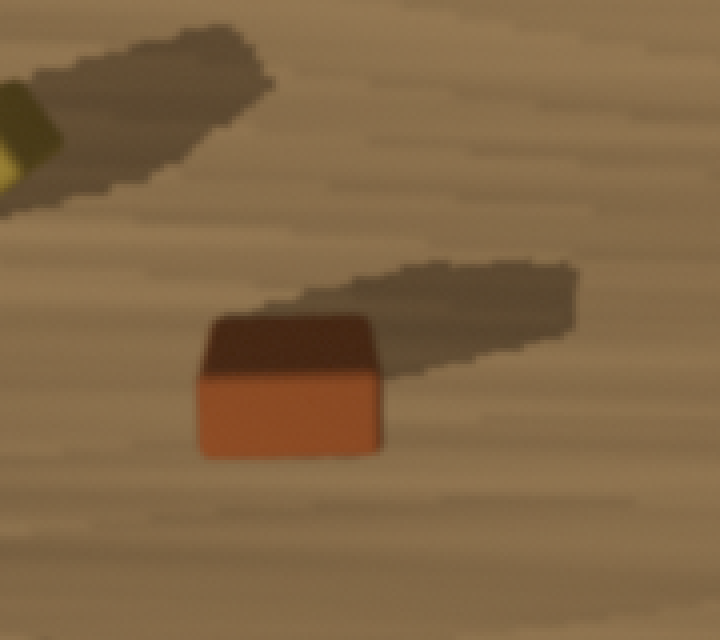

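```bash
python3 - <<'E'
from h import *
s=ctrl.get_state();print(s["eef_pos"],s["dq"])
go([.5843,-.3078,.03],Rt(91.2))
E
```

```text
[ 0.5692 -0.3044  0.2223] [ 0.0188 -0.0548  0.0334  0.0011  0.0034 -0.001 ]
xyz [-0.0049  0.0169  0.1921] dr [-0.0099 -0.0061 -0.0003] rows>= 5.0
```

Descend in two calls so I can trim before closing.

```bash
python3 -m jog '[{"grip":0,"xyz":[-0.005,0.016,0.03],"dr":[-0.01,-0.006,0]},{"grip":0,"xyz":[-0.005,0.016,0.06],"dr":[-0.01,-0.006,0]},{"grip":0,"xyz":[-0.005,0.016,0.095],"dr":[-0.01,-0.006,0]},{"grip":0,"xyz":[-0.005,0.016,0.13],"dr":[-0.01,-0.006,0]},{"grip":0,"xyz":[-0.005,0.016,0.13],"dr":[-0.01,-0.006,0]},{"grip":0,"xyz":[-0.005,0.016,0.13],"dr":[-0.01,-0.006,0]}]'
python3 - <<'E'
from h import *
s=ctrl.get_state();print(s["eef_pos"],s["dq"])
go([.5843,-.3078,.03],Rt(91.2))
E
```

```text
time: 10.27
eef_pos: [0.5828, -0.3063, 0.0928]
tcp_rot: [0.699, 0.715, -0.0, -0.001]
contact_force: [0.1, -0.3, 0.8]
opening: 1.001
[ 0.5828 -0.3063  0.0928] [-0.0036 -0.0547 -0.0894 -0.0009 -0.0057  0.0016]
xyz [-0.0016  0.0016  0.0628] dr [-0.0015 -0.0008  0.0013] rows>= 2.0
```

```bash
python3 -m jog '[{"grip":0,"xyz":[-0.0015,0.0015,0.02],"dr":[0,0,0]},{"grip":0,"xyz":[-0.0015,0.0015,0.04],"dr":[0,0,0]},{"grip":0,"xyz":[-0.0015,0.0015,0.055],"dr":[0,0,0]},{"grip":0,"xyz":[-0.0015,0.0015,0.062],"dr":[0,0,0]},{"grip":0,"xyz":[-0.0015,0.0015,0.062],"dr":[0,0,0]},{"grip":0.3,"xyz":[-0.0015,0.0015,0.062],"dr":[0,0,0]},{"grip":0.6,"xyz":[-0.0015,0.0015,0.062],"dr":[0,0,0]},{"grip":0.8,"xyz":[-0.0015,0.0015,0.062],"dr":[0,0,0]},{"grip":0.8,"xyz":[-0.0015,0.0015,0.062],"dr":[0,0,0]},{"grip":0.8,"xyz":[-0.0015,0.0015,0.062],"dr":[0,0,0]}]' 30
python3 - <<'E'
from h import *
s=ctrl.get_state();im=ctrl.read_camera("wrist")[:,:,::-1].copy();cv2.imwrite("pics/w9.png",im)
s=ctrl.get_state();print(s["eef_pos"],s["opening"],s["contact_force"])
p=[.5843,-.3078,.2]
go(p,Rt(91.2)); go(gp(.044,0,.15),RG,p,Rt(91.2))
E
```

```text
time: 11.1
eef_pos: [0.5877, -0.3113, 0.0355]
tcp_rot: [0.7, 0.715, 0.0, 0.004]
contact_force: [-0.4, 0.1, 3.4]
opening: 0.512
[ 0.5877 -0.3113  0.0355] 0.5099147739888646 [-0.7596  0.3253  4.7494]
xyz [ 0.0027 -0.0023 -0.1645] dr [0.0062 0.0053 0.0001] rows>= 4.0
xyz [ 0.3145 -0.0808 -0.0019] dr [-0.5236  0.005  -0.0188] rows>= 8.0
```

View pics/w9.png

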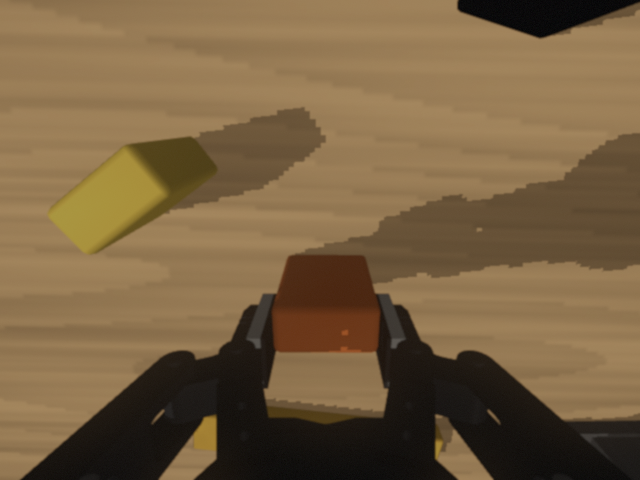

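```bash
python3 - <<'E'
from h import *
im=cv2.imread("pics/w9.png");crop(im,255,235,395,385,4,"pics/w9c.png")
for r,z,o in [(253,.0281+.0033,14.8),(366,-.0289+.0033,-14.3)]: print("blue",tool((327,r),z)[1]*1e3+o)
for r,z,o in [(254.5,.0281+.0055,10.8),(352,-.0289+.0055,-10.3)]: print("orange",tool((327,r),z)[1]*1e3+o)
E
```

```text
blue -0.08784646130962415
blue -1.0303696612786535
orange -2.333786492424025
orange -2.3080842024380095
```

View pics/w9c.png

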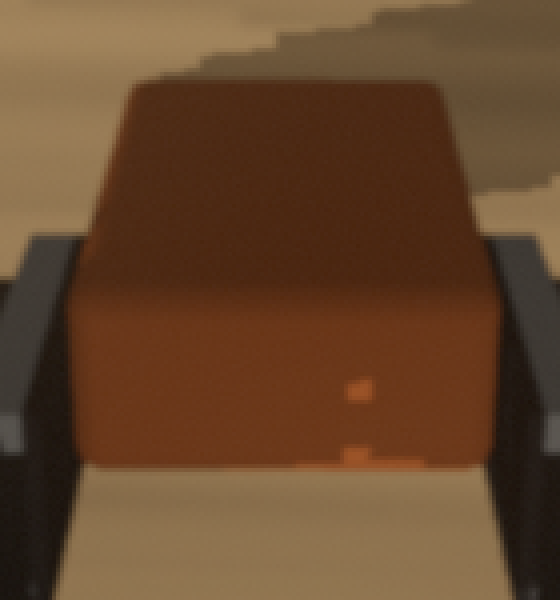

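```bash
python3 -m jog '[{"grip":0.8,"xyz":[0,0,-0.02],"dr":[0,0,0]},{"grip":0.8,"xyz":[0,0,-0.06],"dr":[0,0,0]},{"grip":0.8,"xyz":[0,0,-0.1],"dr":[0,0,0]},{"grip":0.8,"xyz":[0,0,-0.14],"dr":[0,0,0]},{"grip":0.8,"xyz":[0,0,-0.17],"dr":[0,0,0]},{"grip":0.8,"xyz":[0,0,-0.17],"dr":[0,0,0]},{"grip":0.8,"xyz":[0,0,-0.17],"dr":[0,0,0]}]'
python3 - <<'E'
from h import *
s=ctrl.get_state();print(s["eef_pos"],s["opening"],s["dq"])
go(gp(.0458,0,.15),RG)
E
```

```text
time: 11.73
eef_pos: [0.5871, -0.3108, 0.207]
tcp_rot: [0.7, 0.715, 0.0, 0.006]
contact_force: [-0.4, 0.1, -1.3]
opening: 0.505
[ 0.5871 -0.3108  0.207 ] 0.5051583410490201 [-0.001   0.0521  0.0729  0.0013  0.0007  0.0016]
xyz [ 0.3176 -0.0819  0.0012] dr [-0.5153  0.0121 -0.0165] rows>= 8.0
```

```bash
python3 -m jog '[{"grip":0.8,"xyz":[0.035,-0.009,0],"dr":[-0.057,0.001,-0.002]},{"grip":0.8,"xyz":[0.07,-0.018,0],"dr":[-0.114,0.003,-0.004]},{"grip":0.8,"xyz":[0.106,-0.027,0],"dr":[-0.171,0.004,-0.006]},{"grip":0.8,"xyz":[0.141,-0.036,0],"dr":[-0.228,0.005,-0.007]},{"grip":0.8,"xyz":[0.176,-0.045,0],"dr":[-0.285,0.007,-0.009]},{"grip":0.8,"xyz":[0.212,-0.055,0.001],"dr":[-0.342,0.008,-0.011]},{"grip":0.8,"xyz":[0.247,-0.064,0.001],"dr":[-0.4,0.009,-0.013]},{"grip":0.8,"xyz":[0.282,-0.073,0.001],"dr":[-0.457,0.011,-0.015]},{"grip":0.8,"xyz":[0.3176,-0.082,0.001],"dr":[-0.5153,0.012,-0.0165]},{"grip":0.8,"xyz":[0.3176,-0.082,0.001],"dr":[-0.5153,0.012,-0.0165]},{"grip":0.8,"xyz":[0.3176,-0.082,0.001],"dr":[-0.5153,0.012,-0.0165]},{"grip":0.8,"xyz":[0.3176,-0.082,0.001],"dr":[-0.5153,0.012,-0.0165]}]'
python3 - <<'E'
from h import *
s=ctrl.get_state();im=ctrl.read_camera("wrist")[:,:,::-1].copy();cv2.imwrite("pics/w10.png",im)
s=ctrl.get_state();print(ing(s["eef_pos"]),s["opening"],s["dq"])
R=Rn.from_quat(s["tcp_rot"]).as_matrix();print(Rn.from_matrix(R.T@RG).as_rotvec())
E
```

```text
time: 12.73
eef_pos: [0.4967, 0.0059, 0.1998]
tcp_rot: [0.67, 0.697, 0.186, 0.176]
contact_force: [0.7, -0.0, -0.3]
opening: 0.507
[0.0437 0.0003 0.1486] 0.5056197326247747 [-0.0166  0.0096 -0.0259  0.0003  0.0003  0.0013]
[-0.0058 -0.0027 -0.0024]
```

View pics/w10.png

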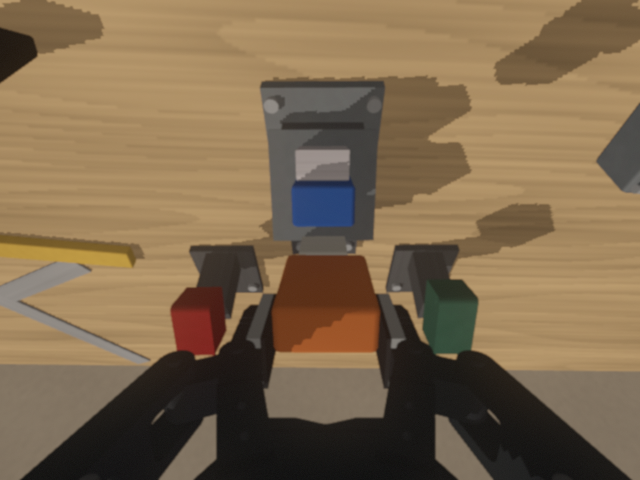

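```bash
python3 -m jog '[{"grip":0.8,"xyz":[0,0.0021,0.012],"dr":[-0.006,-0.003,-0.002]},{"grip":0.8,"xyz":[0,0.0021,0.025],"dr":[-0.006,-0.003,-0.002]},{"grip":0.8,"xyz":[0,0.0021,0.036],"dr":[-0.006,-0.003,-0.002]},{"grip":0.8,"xyz":[0,0.0021,0.045],"dr":[-0.006,-0.003,-0.002]},{"grip":0.8,"xyz":[0,0.0021,0.048],"dr":[-0.006,-0.003,-0.002]},{"grip":0.8,"xyz":[0,0.0021,0.048],"dr":[-0.006,-0.003,-0.002]}]'
python3 - <<'E'
from h import *
s=ctrl.get_state();im=ctrl.read_camera("wrist")[:,:,::-1].copy();cv2.imwrite("pics/w11.png",im);crop(im,250,170,410,390,3.5,"pics/w11c.png")
s=ctrl.get_state();print(ing(s["eef_pos"]),s["dq"],RG.T@s["contact_force"])
R=Rn.from_quat(s["tcp_rot"]).as_matrix();print(Rn.from_matrix(R.T@RG).as_rotvec())
im=ctrl.read_camera("side")[:,:,::-1].copy();crop(im,240,190,400,310,4,"pics/s11c.png")
E
```

```text
time: 13.28
eef_pos: [0.5232, 0.0058, 0.1595]
tcp_rot: [0.67, 0.696, 0.186, 0.179]
contact_force: [0.1, -0.2, -0.3]
opening: 0.507
[0.046  0.     0.1007] [ 0.006  -0.0254 -0.0001  0.0019  0.0012  0.0002] [ 0.0337 -0.9756  0.2084]
[ 0.0003  0.0005 -0.0012]
```

View pics/w11c.png

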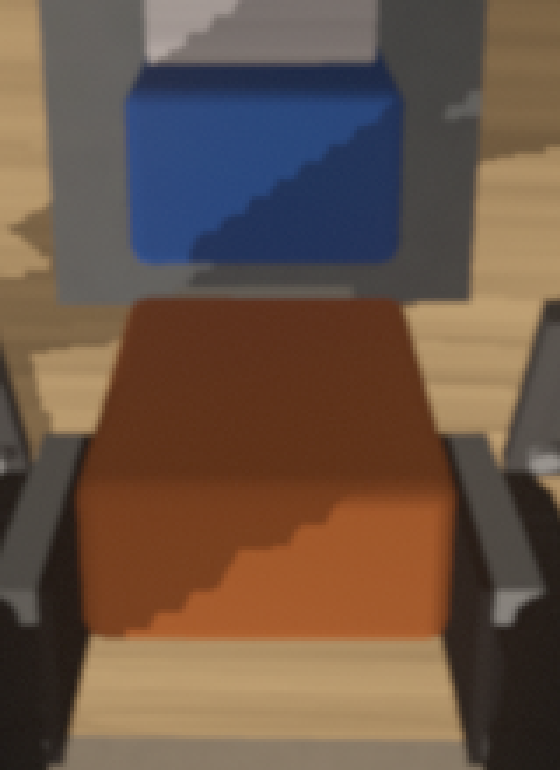

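View pics/s11c.png

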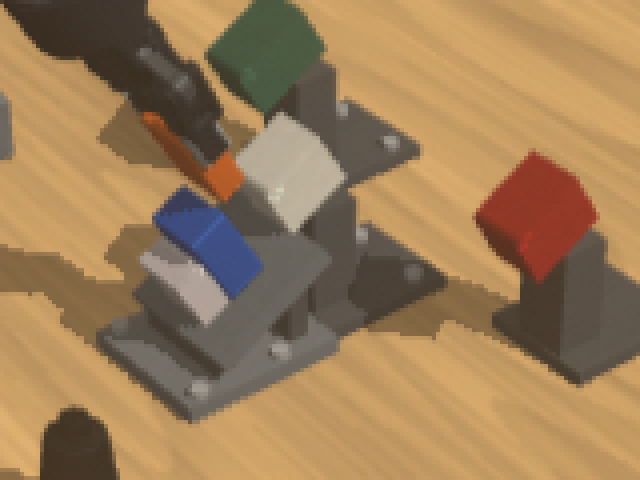

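```bash
python3 - <<'E'
from h import *
b=tool((327,245.1),.0418)[1]*1e3+.7; print("blue back face tool y",b, "gap x",46+b)
o=tool((327,255.1),.0336)[1]*1e3-.2; print("orange front face",o, 46+o)
E
```

```text
blue back face tool y -14.986789590929895 gap x 31.013210409070105
orange front face -12.983898754370761 33.01610124562924
```

```bash
python3 -m jog '[{"grip":0.8,"xyz":[0,0,0.006],"dr":[0,0,0]},{"grip":0.8,"xyz":[0,0,0.012],"dr":[0,0,0]},{"grip":0.8,"xyz":[0,0,0.017],"dr":[0,0,0]},{"grip":0.8,"xyz":[0,0,0.022],"dr":[0,0,0]},{"grip":0.8,"xyz":[0,0,0.027],"dr":[0,0,0]},{"grip":0.8,"xyz":[0,0,0.032],"dr":[0,0,0]},{"grip":0.8,"xyz":[0,0,0.032],"dr":[0,0,0]}]'
python3 - <<'E'
from h import *
s=ctrl.get_state();print(ing(s["eef_pos"]),RG.T@s["contact_force"])
im=ctrl.read_camera("wrist")[:,:,::-1].copy();crop(im,250,170,410,390,3.5,"pics/w12c.png")
E
```

```text
time: 13.97
eef_pos: [0.5387, 0.0077, 0.1317]
tcp_rot: [0.669, 0.697, 0.187, 0.179]
contact_force: [0.2, 0.2, -0.4]
opening: 0.511
[0.0452 0.0011 0.0682] [0.1942 0.0152 0.4209]
```

View pics/w12c.png

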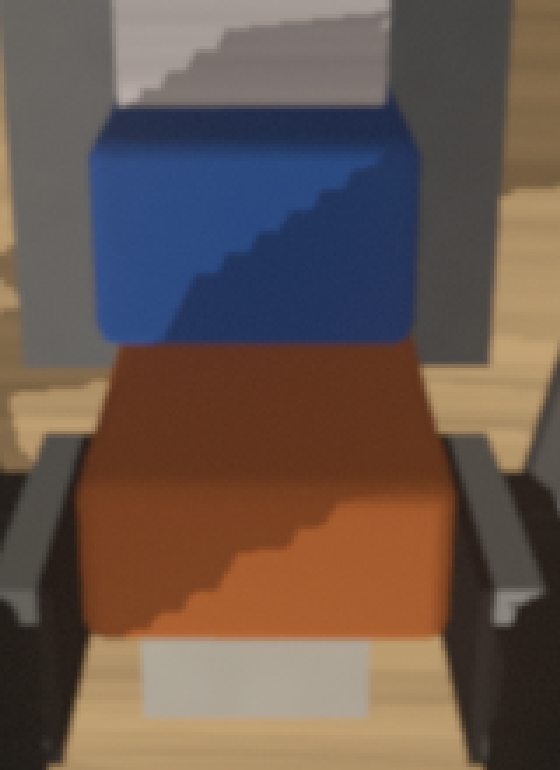

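```bash
python3 -m jog '[{"grip":0.8,"xyz":[-0.001,0,0.006],"dr":[0,0,0]},{"grip":0.8,"xyz":[-0.001,0,0.012],"dr":[0,0,0]},{"grip":0.8,"xyz":[-0.001,0,0.018],"dr":[0,0,0]},{"grip":0.8,"xyz":[-0.001,0,0.024],"dr":[0,0,0]},{"grip":0.8,"xyz":[-0.001,0,0.028],"dr":[0,0,0]},{"grip":0.8,"xyz":[-0.001,0,0.028],"dr":[0,0,0]}]'
python3 - <<'E'
from h import *
s=ctrl.get_state();print(ing(s["eef_pos"]),RG.T@s["contact_force"])
E
python3 -m jog '[{"grip":0.8,"xyz":[0,0,0.002],"dr":[0,0,0]},{"grip":0.8,"xyz":[0,0,0.004],"dr":[0,0,0]},{"grip":0.8,"xyz":[0,0,0.006],"dr":[0,0,0]},{"grip":0.8,"xyz":[0,0,0.006],"dr":[0,0,0]}]'
python3 - <<'E'
from h import *
s=ctrl.get_state();print(ing(s["eef_pos"]),RG.T@s["contact_force"])
E
```

```text
time: 14.52
eef_pos: [0.5528, 0.0072, 0.1074]
tcp_rot: [0.669, 0.697, 0.187, 0.179]
contact_force: [0.7, -1.1, -0.9]
opening: 0.504
[0.0452 0.0001 0.0402] [-1.1273  0.1334  1.0713]
time: 14.85
eef_pos: [0.5562, 0.0073, 0.1044]
tcp_rot: [0.669, 0.697, 0.187, 0.18]
contact_force: [-5.4, -0.1, 5.1]
opening: 0.506
[0.0466 0.     0.0359] [ 0.1455 -2.1057 -7.1239]
```

Bed contact at the expected depth (0.0359 m against 0.0355 expected), about 7 N. Release and retreat.

```bash
python3 -m jog '[{"grip":0.8,"xyz":[0,-0.001,-0.002],"dr":[0,0,0]},{"grip":0.4,"xyz":[0,-0.001,-0.002],"dr":[0,0,0]},{"grip":0.2,"xyz":[0,-0.001,-0.002],"dr":[0,0,0]},{"grip":0,"xyz":[0,-0.001,-0.002],"dr":[0,0,0]},{"grip":0,"xyz":[0,-0.001,-0.002],"dr":[0,0,0]},{"grip":0,"xyz":[0,-0.001,-0.012],"dr":[0,0,0]},{"grip":0,"xyz":[0,-0.001,-0.03],"dr":[0,0,0]},{"grip":0,"xyz":[0,-0.001,-0.06],"dr":[0,0,0]},{"grip":0,"xyz":[0,-0.001,-0.09],"dr":[0,0,0]},{"grip":0,"xyz":[0,-0.001,-0.11],"dr":[0,0,0]},{"grip":0,"xyz":[0,-0.001,-0.11],"dr":[0,0,0]}]'
python3 - <<'E'
from h import *
s=ctrl.get_state();print(ing(s["eef_pos"]),s["eef_pos"])
im=ctrl.read_camera("wrist")[:,:,::-1].copy();np.savez("w13.npz",**s);crop(im,240,130,410,330,3.5,"pics/w13c.png")
im=ctrl.read_camera("side")[:,:,::-1].copy();crop(im,240,190,400,310,4,"pics/s13c.png")
E
```

```text
time: 15.77
eef_pos: [0.5014, 0.0044, 0.2034]
tcp_rot: [0.668, 0.696, 0.189, 0.184]
contact_force: [0.2, -0.6, 0.3]
opening: 1.004
[ 0.0486 -0.0007  0.149 ] [0.5014 0.0044 0.2034]
```

View pics/w13c.png

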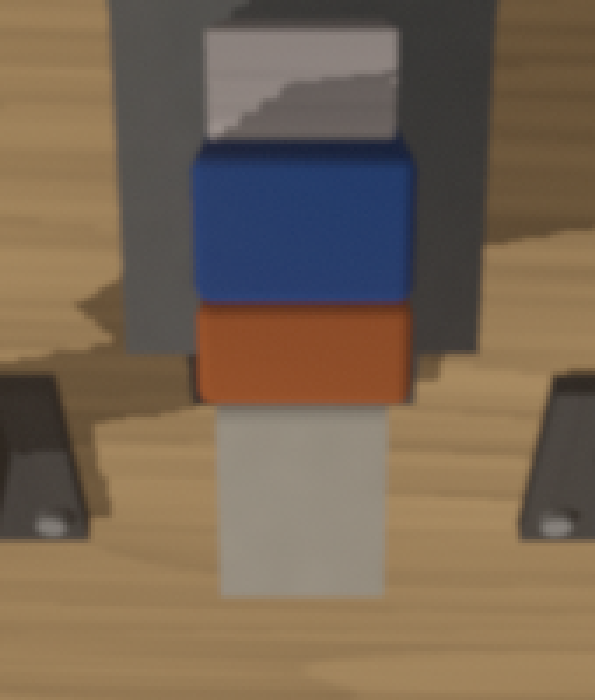

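View pics/s13c.png

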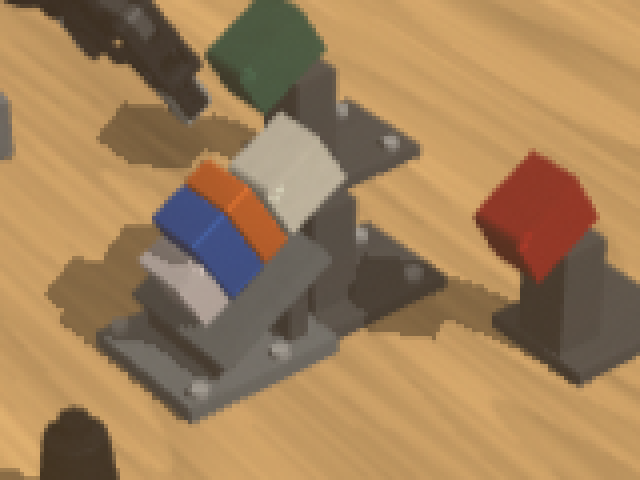

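Both packers are seated with their tops flush in the gap. Now I refine the switchbox measurements.

```bash
python3 - <<'E'
from h import *
im=cv2.imread("pics/w1.png");crop(im,235,135,355,285,4,"pics/w1c.png")
E
```

```text
(no output)
```

View pics/w1c.png

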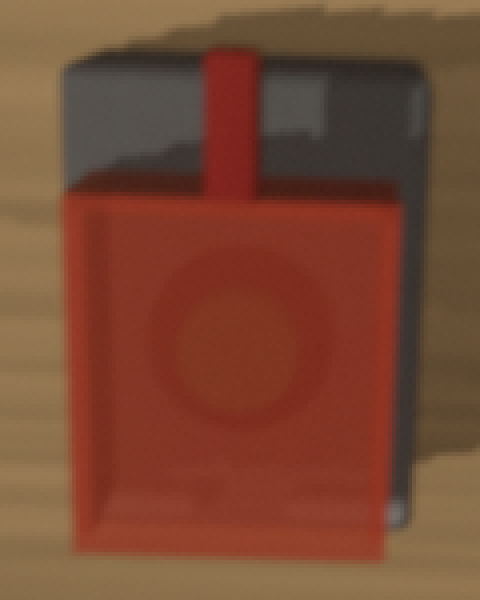

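```bash
python3 - <<'E'
from h import *
s=dict(np.load("w1.npz"));P=pose("wrist",s)
w=lambda p:np.array(p)/4+(235,135)-.4
for nm,p,z in [("tongue tip",(232,52),.087),("tongue root",(233,190),.087),("button",(239,350),.072),("hood frL",(66,193),.088),("hood frR",(402,203),.088),("hood rearL",(75,550),.088),("hood rearR",(383,560),.088),("box fl",(63,68),.05),("box fr",(428,65),.05),("tip edgeL",(205,52),.087),("tip edgeR",(259,52),.087)]:
    print(nm,onz("wrist",w(p),z,P))
s=ctrl.get_state();print(s["eef_pos"])
go([.429,.3175,.16],Rt(90))
E
```

```text
tongue tip [0.4222 0.3197 0.087 ]
tongue root [0.4512 0.3199 0.087 ]
button [0.4917 0.3201 0.072 ]
hood frL [0.4529 0.2839 0.088 ]
hood frR [0.4527 0.3566 0.088 ]
hood rearL [0.5374 0.2828 0.088 ]
hood rearR [0.5378 0.3556 0.088 ]
box fl [0.4299 0.2764 0.05  ]
box fr [0.4265 0.3629 0.05  ]
tip edgeL [0.4224 0.314  0.087 ]
tip edgeR [0.422  0.3253 0.087 ]
[0.5004 0.0048 0.199 ]
xyz [ 0.3153 -0.0704  0.0038] dr [ 0.5275 -0.0098  0.0393] rows>= 8.0
```

```bash
python3 -m jog '[{"grip":0,"xyz":[0.035,-0.008,0],"dr":[0.06,-0.001,0.004]},{"grip":0,"xyz":[0.07,-0.015,0],"dr":[0.12,-0.002,0.009]},{"grip":0.2,"xyz":[0.105,-0.023,0],"dr":[0.18,-0.003,0.013]},{"grip":0.4,"xyz":[0.14,-0.031,0],"dr":[0.24,-0.004,0.018]},{"grip":0.5,"xyz":[0.175,-0.039,0],"dr":[0.3,-0.005,0.022]},{"grip":0.5,"xyz":[0.21,-0.047,0],"dr":[0.36,-0.006,0.027]},{"grip":0.5,"xyz":[0.245,-0.054,0.002],"dr":[0.42,-0.007,0.031]},{"grip":0.5,"xyz":[0.28,-0.062,0.003],"dr":[0.48,-0.008,0.036]},{"grip":0.5,"xyz":[0.3155,-0.07,0.004],"dr":[0.5275,-0.0098,0.039]},{"grip":0.5,"xyz":[0.3155,-0.07,0.004],"dr":[0.5275,-0.0098,0.039]},{"grip":0.5,"xyz":[0.3155,-0.07,0.004],"dr":[0.5275,-0.0098,0.039]},{"grip":0.5,"xyz":[0.3155,-0.07,0.004],"dr":[0.5275,-0.0098,0.039]}]'
python3 - <<'E'
from h import *
s=ctrl.get_state();im=ctrl.read_camera("wrist")[:,:,::-1].copy();cv2.imwrite("pics/w14.png",im)
s=ctrl.get_state();P=pose("wrist",s);print(s["eef_pos"],s["opening"])
go([.432,.319,.069],Rt(90))
E
```

```text
time: 16.87
eef_pos: [0.4282, 0.3175, 0.1575]
tcp_rot: [0.707, 0.708, -0.002, -0.001]
contact_force: [-0.9, 0.1, 0.9]
opening: 0.499
[0.4285 0.3171 0.1581] 0.49457026914286795
xyz [0.002  0.0039 0.0891] dr [-0.0043  0.0009  0.0002] rows>= 3.0
```

View pics/w14.png

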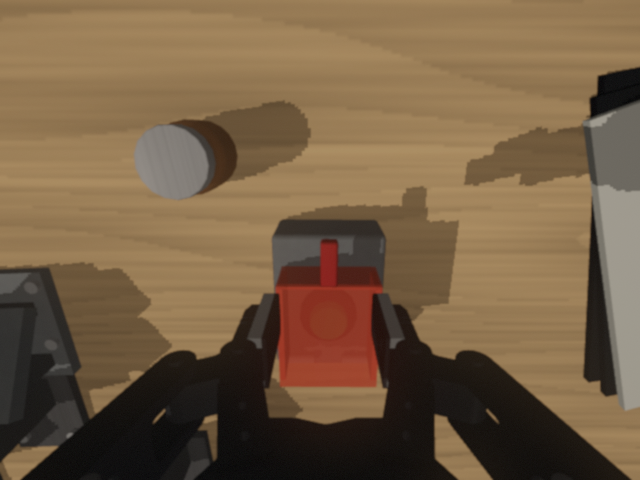

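```bash
python3 -m jog '[{"grip":0.5,"xyz":[0.002,0,0.02],"dr":[-0.004,0,0]},{"grip":0.5,"xyz":[0.002,0,0.04],"dr":[-0.004,0,0]},{"grip":0.5,"xyz":[0.002,0,0.06],"dr":[-0.004,0,0]},{"grip":0.5,"xyz":[0.002,0,0.078],"dr":[-0.004,0,0]},{"grip":0.5,"xyz":[0.002,0,0.088],"dr":[-0.004,0,0]},{"grip":0.5,"xyz":[0.002,0,0.088],"dr":[-0.004,0,0]},{"grip":0.5,"xyz":[0.002,0,0.088],"dr":[-0.004,0,0]}]'
python3 - <<'E'
from h import *
s=ctrl.get_state();im=ctrl.read_camera("wrist")[:,:,::-1].copy();cv2.imwrite("pics/w15.png",im)
s=ctrl.get_state();print(s["eef_pos"],s["opening"],s["contact_force"])
E
```

```text
time: 17.5
eef_pos: [0.4288, 0.3191, 0.0716]
tcp_rot: [0.707, 0.707, 0.001, 0.0]
contact_force: [-0.0, 0.2, 0.1]
opening: 0.503
[0.4295 0.3197 0.0726] 0.4967690544882366 [0.1576 0.2137 0.8235]
```

View pics/w15.png

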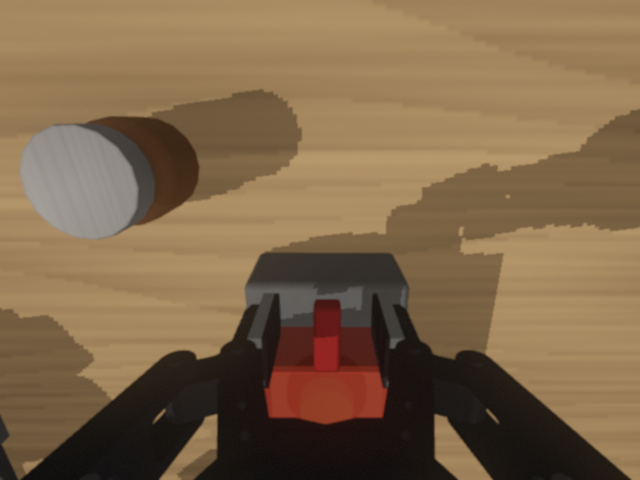

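```bash
python3 -m jog '[{"grip":0.7,"xyz":[0,0,0],"dr":[0,0,0]},{"grip":0.85,"xyz":[0,0,0],"dr":[0,0,0]},{"grip":1,"xyz":[0,0,0],"dr":[0,0,0]},{"grip":1,"xyz":[0,0,0],"dr":[0,0,0]},{"grip":1,"xyz":[0,0,0],"dr":[0,0,0]},{"grip":1,"xyz":[0,0,0],"dr":[0,0,0]}]' 25
python3 - <<'E'
from h import *
s=ctrl.get_state();im=ctrl.read_camera("wrist")[:,:,::-1].copy();cv2.imwrite("pics/w16.png",im)
s=ctrl.get_state();print(s["eef_pos"],s["opening"],s["contact_force"])
x0=.4295;xh=.537;r=np.hypot(xh-x0,.028);f=np.arctan2(.028,xh-x0)
for th in np.arange(0,1.56,.12): print(round(th,2), "tool y %.4f z %.4f"%(xh-r*np.cos(th+f)-x0, -(r*np.sin(th+f)-.028)))
E
```

```text
time: 18.05
eef_pos: [0.4296, 0.3199, 0.073]
tcp_rot: [0.707, 0.707, 0.001, 0.001]
contact_force: [-0.3, -3.4, 5.4]
opening: 0.131
[0.4295 0.3199 0.073 ] 0.13144612023300625 [-1.2841 -2.8574  5.5924]
0.0 tool y 0.0000 z 0.0000
0.12 tool y 0.0041 z -0.0127
0.24 tool y 0.0097 z -0.0248
0.36 tool y 0.0168 z -0.0361
0.48 tool y 0.0251 z -0.0465
0.6 tool y 0.0346 z -0.0558
0.72 tool y 0.0451 z -0.0639
0.84 tool y 0.0566 z -0.0707
0.96 tool y 0.0688 z -0.0761
1.08 tool y 0.0815 z -0.0800
1.2 tool y 0.0946 z -0.0823
1.32 tool y 0.1079 z -0.0831
1.44 tool y 0.1212 z -0.0822
1.56 tool y 0.1343 z -0.0798
```

View pics/w16.png

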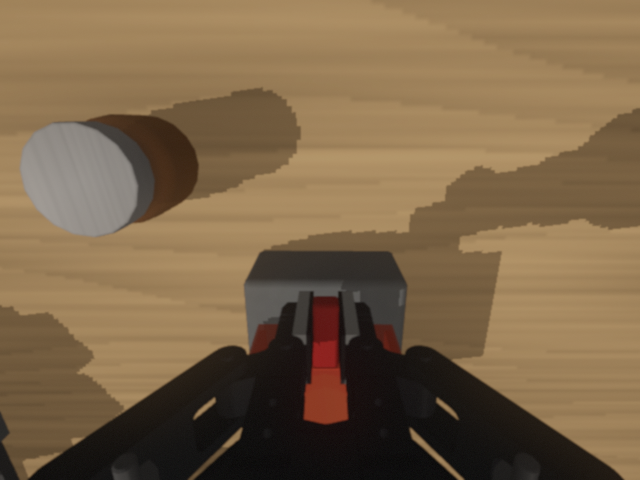

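```bash
python3 -m jog '[{"grip":1,"xyz":[0,0.0041,-0.0127],"dr":[0,0,0]},{"grip":1,"xyz":[0,0.0097,-0.0248],"dr":[0,0,0]},{"grip":1,"xyz":[0,0.0168,-0.0361],"dr":[0,0,0]},{"grip":1,"xyz":[0,0.0251,-0.0465],"dr":[0,0,0]},{"grip":1,"xyz":[0,0.0346,-0.0558],"dr":[0,0,0]},{"grip":1,"xyz":[0,0.0451,-0.0639],"dr":[0,0,0]},{"grip":1,"xyz":[0,0.0451,-0.0639],"dr":[0,0,0]}]'
python3 - <<'E'
from h import *
s=ctrl.get_state();im=ctrl.read_camera("side")[:,:,::-1].copy();crop(im,150,130,310,250,4,"pics/s17.png")
s=ctrl.get_state();print(s["eef_pos"],s["opening"],s["contact_force"])
E
```

```text
time: 18.68
eef_pos: [0.4762, 0.3197, 0.1377]
tcp_rot: [0.707, 0.707, 0.002, 0.001]
contact_force: [-1.5, -2.8, -0.6]
opening: 0.131
[0.4751 0.3197 0.137 ] 0.12930131932361114 [-1.484  -3.3131  1.7399]
```

View pics/s17.png

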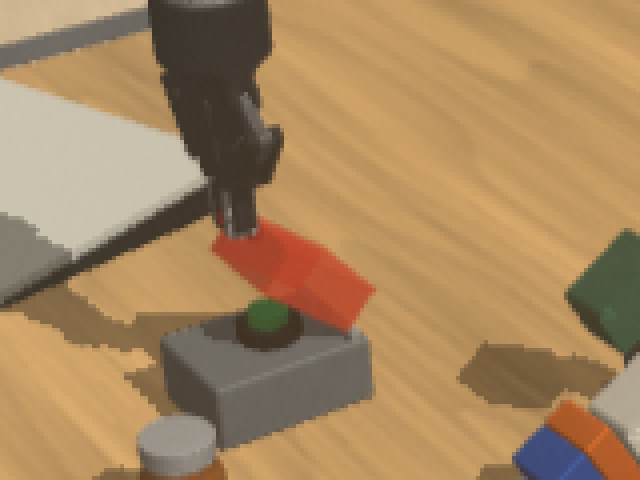

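```bash
python3 -m jog '[{"grip":1,"xyz":[0,0.0115,-0.0068],"dr":[0,0,0]},{"grip":1,"xyz":[0,0.0237,-0.0122],"dr":[0,0,0]},{"grip":1,"xyz":[0,0.0364,-0.0161],"dr":[0,0,0]},{"grip":1,"xyz":[0,0.0495,-0.0184],"dr":[0,0,0]},{"grip":1,"xyz":[0,0.0628,-0.0192],"dr":[0,0,0]},{"grip":1,"xyz":[0,0.0761,-0.0183],"dr":[0,0,0]},{"grip":1,"xyz":[0,0.0827,-0.0172],"dr":[0,0,0]},{"grip":1,"xyz":[0,0.0827,-0.0172],"dr":[0,0,0]}]'
python3 - <<'E'
from h import *
s=ctrl.get_state();im=ctrl.read_camera("side")[:,:,::-1].copy();crop(im,150,130,310,250,4,"pics/s18.png")
s=ctrl.get_state();print(s["eef_pos"],s["opening"],s["contact_force"])
E
```

```text
time: 19.4
eef_pos: [0.5577, 0.3195, 0.1539]
tcp_rot: [0.707, 0.707, 0.001, 0.001]
contact_force: [-1.8, -4.8, 5.3]
opening: 0.132
[0.5572 0.3195 0.1539] 0.12846126957272297 [-0.3331 -4.9551  5.7869]
```

View pics/s18.png

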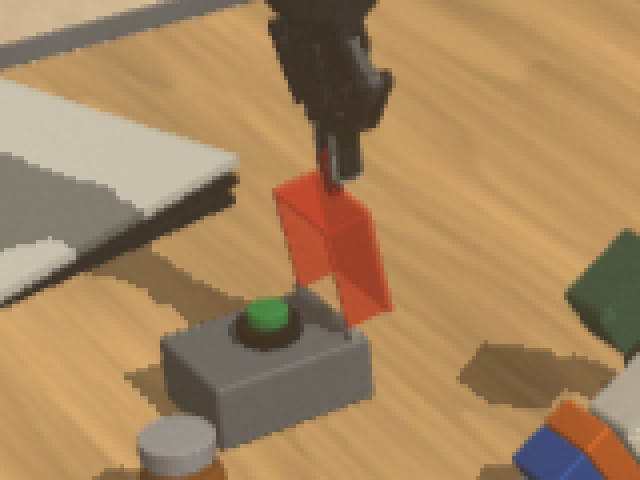

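```bash
python3 -m jog '[{"grip":0.8,"xyz":[0,0,0],"dr":[0,0,0]},{"grip":0.6,"xyz":[0,0,0],"dr":[0,0,0]},{"grip":0.5,"xyz":[0,0,0],"dr":[0,0,0]},{"grip":0.5,"xyz":[0,0,-0.005],"dr":[0,0,0]},{"grip":0.5,"xyz":[0,0,-0.03],"dr":[0,0,0]},{"grip":0.6,"xyz":[0,-0.02,-0.065],"dr":[0,0,0]},{"grip":0.8,"xyz":[0,-0.045,-0.085],"dr":[0,0,0]},{"grip":1,"xyz":[0,-0.07,-0.085],"dr":[0,0,0]},{"grip":1,"xyz":[0,-0.07,-0.085],"dr":[0,0,0]},{"grip":1,"xyz":[0,-0.07,-0.085],"dr":[0,0,0]}]'
python3 - <<'E'
from h import *
s=ctrl.get_state();im=ctrl.read_camera("side")[:,:,::-1].copy();crop(im,150,130,310,250,4,"pics/s19.png")
im=ctrl.read_camera("wrist")[:,:,::-1].copy();cv2.imwrite("pics/w19.png",im)
s=ctrl.get_state();print(s["eef_pos"],s["opening"],s["contact_force"])
P=pose("wrist",s)
hsv=cv2.cvtColor(im,cv2.COLOR_BGR2HSV);m=cv2.inRange(hsv,(45,120,60),(75,255,255));m[:,:200]=0;mo=cv2.moments(m)
if mo["m00"]: 
  c=(mo["m10"]/mo["m00"],mo["m01"]/mo["m00"]);print(c,m.sum()/255,onz("wrist",c,.072,P))
E
```

```text
time: 20.28
eef_pos: [0.4852, 0.3204, 0.2385]
tcp_rot: [0.706, 0.708, 0.002, 0.001]
contact_force: [0.1, 0.1, -0.6]
opening: 0.002
[0.4862 0.3199 0.2375] 0.001943892529006093 [-1.084  -0.7835 -0.5752]
(324.58106169296985, 220.93400286944046) 697.0 [0.4918 0.3199 0.072 ]
```

View pics/s19.png

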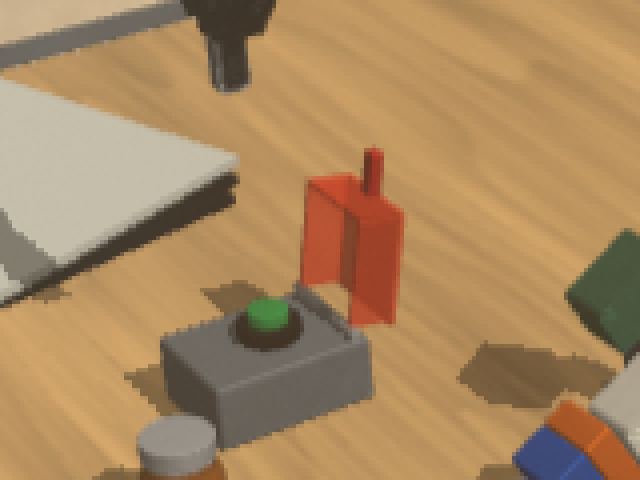

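View pics/w19.png

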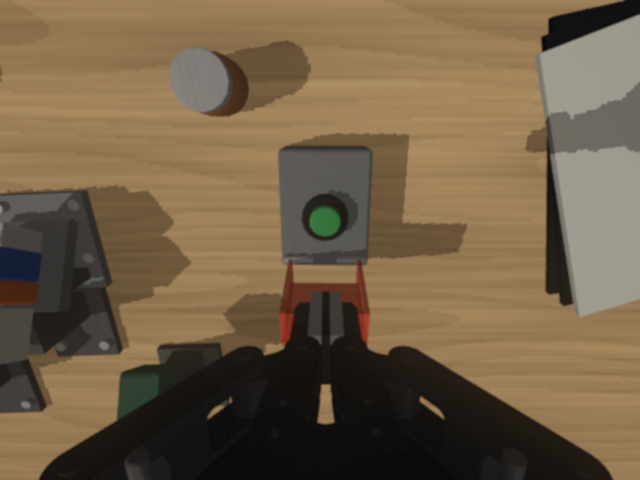

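```bash
python3 -m jog '[{"grip":1,"xyz":[0,0.003,0.03],"dr":[0,0,0]},{"grip":1,"xyz":[0,0.003,0.065],"dr":[0,0,0]},{"grip":1,"xyz":[0,0.003,0.1],"dr":[0,0,0]},{"grip":1,"xyz":[0,0.003,0.13],"dr":[0,0,0]},{"grip":1,"xyz":[0,0.003,0.15],"dr":[0,0,0]},{"grip":1,"xyz":[0,0.003,0.155],"dr":[0,0,0]},{"grip":1,"xyz":[0,0.003,0.155],"dr":[0,0,0]}]'
python3 - <<'E'
from h import *
s=ctrl.get_state();print(s["eef_pos"],s["contact_force"])
E
```

```text
time: 20.97
eef_pos: [0.4885, 0.3191, 0.08]
tcp_rot: [0.707, 0.707, -0.002, -0.001]
contact_force: [0.1, -0.1, 0.7]
opening: -0.001
[0.4885 0.3191 0.08  ] [ 0.0861 -0.1201  0.7482]
```

```bash
python3 -m jog '[{"grip":1,"xyz":[0,0,0.004],"dr":[0,0,0]},{"grip":1,"xyz":[0,0,0.008],"dr":[0,0,0]},{"grip":1,"xyz":[0,0,0.011],"dr":[0,0,0]},{"grip":1,"xyz":[0,0,0.014],"dr":[0,0,0]},{"grip":1,"xyz":[0,0,0.016],"dr":[0,0,0]},{"grip":1,"xyz":[0,0,0.016],"dr":[0,0,0]}]'
```

```text
time: 21.47
eef_pos: [0.4906, 0.3204, 0.068]
tcp_rot: [0.707, 0.707, 0.002, 0.001]
contact_force: [0.9, -0.0, 2.5]
opening: -0.0
```

```bash
python3 -m jog '[{"grip":1,"xyz":[0,0,0.002],"dr":[0,0,0]},{"grip":1,"xyz":[0,0,0.004],"dr":[0,0,0]},{"grip":1,"xyz":[0,0,0.006],"dr":[0,0,0]},{"grip":1,"xyz":[0,0,0.006],"dr":[0,0,0]},{"grip":1,"xyz":[0,0,0.006],"dr":[0,0,0]}]'
```

```text
time: 21.88
eef_pos: [0.4908, 0.3205, 0.0657]
tcp_rot: [0.707, 0.707, 0.001, 0.001]
contact_force: [-6.5, -3.3, 22.2]
opening: 0.001
```

The force rose to 22 N at a TCP height of 0.0657 m, so the button is bottomed. Retract upwards and check.

```bash
python3 -m jog '[{"grip":1,"xyz":[0,0,0],"dr":[0,0,0]},{"grip":1,"xyz":[0,-0.002,-0.02],"dr":[0,0,0]},{"grip":1,"xyz":[0,-0.005,-0.05],"dr":[0,0,0]},{"grip":1,"xyz":[0,-0.01,-0.09],"dr":[0,0,0]},{"grip":1,"xyz":[0,-0.03,-0.12],"dr":[0,0,0]},{"grip":1,"xyz":[0,-0.05,-0.15],"dr":[0,0,0]},{"grip":1,"xyz":[0,-0.05,-0.15],"dr":[0,0,0]},{"grip":1,"xyz":[0,-0.05,-0.15],"dr":[0,0,0]}]'
python3 - <<'E'
from h import *
cv2.imwrite("pics/s20.png",ctrl.read_camera("side")[:,:,::-1]);cv2.imwrite("pics/t20.png",ctrl.read_camera("top")[:,:,::-1])
E
```

```text
time: 22.55
eef_pos: [0.4393, 0.3204, 0.2127]
tcp_rot: [0.707, 0.708, 0.003, 0.001]
contact_force: [-0.2, 0.0, 0.2]
opening: 0.001
```

View pics/s20.png

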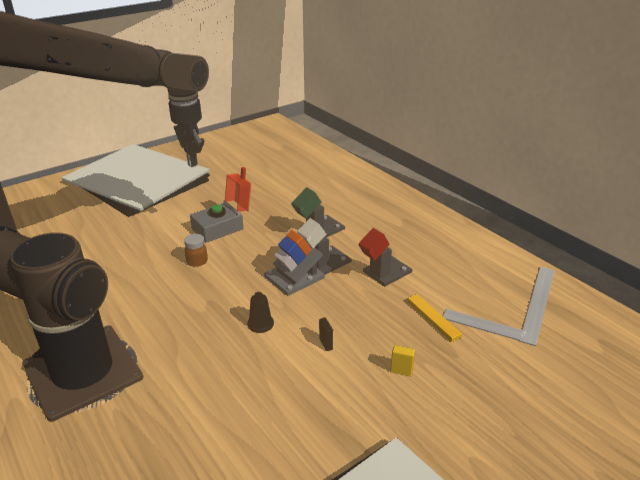

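View pics/t20.png

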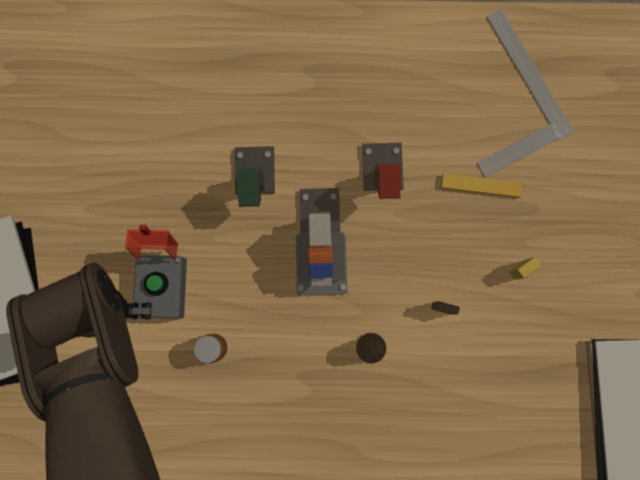

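The pictures show the packers in the gap (top 320,262), black upright (446,308), and the guard open with the button up (154,283). The cone, jar and rule have not moved. Handing in.

```bash
python3 -c "
from plant import ctrl
print(ctrl.sign_off())"
```

```text
the job is handed in; nothing more can be done
None
```

I finished the task and handed it in at about 22.7 s of the 72 s allowed. Sign-off gives no verdict, so the outcome below rests on my own checks.

- **Packers:** The white stop was mounted (56 mm gap), so I used blue and orange. Blue went in first against the front stop, then orange beside it. Both touched the bed at the depth I expected, and the tool force stayed below about 8 N in the readings I took. The last pictures show the two standing square and flush in the gap.
- **Third packer:** Black still stands upright on the table. I did not touch it or the yellow look-alike.
- **Guard:** I lifted it by its tongue to about 1.5 rad and let go. It fell open onto its stop and is still open in the last pictures.
- **Button:** I pressed it until it bottomed, at 22 N with the fingertips at 65.7 mm. It looks fully up again now.
- **Left alone:** The cone, jar and rule show no visible movement, and the arm is clear of everything.

No check failed. The overhead and wrist cameras disagreed by up to about 2 mm in y on the jig and the packers, well inside the 12 mm tolerance.

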